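# Load the bottle warmer under its propped hood

### The job

Load the bottle warmer: lift its hood right up, swing the prop rod up so that the sinking hood comes to rest on it with the rod's tip in the socket, and let go of both. With the hood propped open, stand every one of the small amber bottles upright in a well of its own, right down on the well's floor; then lift the hood off the rod, lay the rod back down flat along the warmer's side, and lower the hood gently until it is fully shut, leaving all the other things on the bench where they are.

Things in the scene. Friction and masses are not known exactly. Their poses are not given: they have to be found in the camera images.
- warmer: Low grey metal bottle warmer, fixed to the bench, 240 (x) x 200 (y) x 70 (z) mm without its hood. Origin: centre of its underside, on the bench. Its x points to its back (away from the robot, where the hood's hinge is), y to its left, z up. Its hood (outside 190 wide, 55 high, reaching from the hinge 200 mm forward) covers the wells when shut. A prop rod lies along its right (-y) side. All offsets below are in this frame with hood and rod at 0.
- hood (a joint): Hinge angle of the hood, rad: 0 shut, grows as the front rises, stop at 1.5. The hinge is damped (12 N m s/rad: lifting at 0.3 rad/s takes some 16 N at the handle) and lightly sprung shut: let go, the hood sinks slowly by itself (about 0.015 to 0.03 rad/s near the top, some 13 s from the stop to 1.22). Resting on the prop rod it reads about 1.22. The tip can pass under the socket only while the hood is above about 1.35.
- hood_hinge (a point): Middle of the hood's hinge axis, at (95, 0, 75) mm in the warmer's frame; the axis runs along the warmer's y.
- handle (a point): Middle of the hood's handle, a round steel bar 12 mm thick and 110 mm long along the warmer's y, on two posts, with its centre 60 mm in front of the hood; at (-165, 0, 95) mm with the hood shut, 261 mm from the hinge axis. The bar can turn between the fingers.
- socket (a point): Socket for the rod's tip: a dark notch outside the hood's right side, open towards the underside of the hood, with a longer, flared wall on the side away from the hinge. The point is where the centre of the tip's pin sits when seated; 120 mm from the hinge axis in the plane of the hood's lower rim, at (-25, -113, 75) mm with the hood shut.
- rod (a joint): Angle of the prop rod, rad: 0 lying flat pointing to the back, grows as its tip rises, stop at 1.2; seated in the socket it reads about 0.78; the socket takes the tip in if the rod stands within about 0.03 of that as the hood comes down. Light friction keeps it where it is left.
- rod_pivot (a point): The rod's pivot, at (-85, -113, 50) mm in the warmer's frame; the axis runs along the warmer's y. The rod swings in the upright plane 13 mm outside the warmer's right side.
- rod_tip (a point): Centre of the cross pin (12 mm thick, 14 mm long) at the rod's free end, 195.5 mm from the pivot.
- rod_knob (a point): Grip point of the rod's black knob: a peg 14 mm thick that sticks out 74 mm to the right (warmer's -y) from the rod, 100 mm from the pivot; the point is 46 mm out from the rod. The peg can turn between the fingers.
- well0_c (a point): Where the centre of a bottle stands when it is seated in well 0: on the axis of the well, 47.5 mm above its floor (floor 15 mm, mouth 70 mm above the bench; round bore 50 mm wide, 55 mm deep). At (-75, -62, 62.5) mm in the warmer's frame.
- bottle0_mid (a point): Centre (half-way up) of a small amber glass bottle, 44 mm across and 95 mm tall, with a round black cap 25 mm across whose side spans the top 18 mm; z along its axis, cap up; 0.09 to 0.18 kg. May be absent.
- well1_c (a point): Where the centre of a bottle stands when it is seated in well 1: on the axis of the well, 47.5 mm above its floor (floor 15 mm, mouth 70 mm above the bench; round bore 50 mm wide, 55 mm deep). At (-75, 0, 62.5) mm in the warmer's frame.
- bottle1_mid (a point): Centre (half-way up) of a small amber glass bottle, 44 mm across and 95 mm tall, with a round black cap 25 mm across whose side spans the top 18 mm; z along its axis, cap up; 0.09 to 0.18 kg. May be absent.
- well2_c (a point): Where the centre of a bottle stands when it is seated in well 2: on the axis of the well, 47.5 mm above its floor (floor 15 mm, mouth 70 mm above the bench; round bore 50 mm wide, 55 mm deep). At (-75, 62, 62.5) mm in the warmer's frame.
- bottle2_mid (a point): Centre (half-way up) of a small amber glass bottle, 44 mm across and 95 mm tall, with a round black cap 25 mm across whose side spans the top 18 mm; z along its axis, cap up; 0.09 to 0.18 kg. May be absent.
- big_bottle: Larger amber bottle, 58 x 125 mm, not to be loaded; a bystander to be left alone. Origin: centre of its underside.
- wash_bottle: White bottle with red cap, 72 x 165 mm; a bystander to be left alone. Origin: centre of its underside.
- beaker: Clear beaker, 71 x 88 mm; a bystander to be left alone. Origin: centre of its underside.
- timer: White timer with three buttons, 62 x 62 x 20 mm; a bystander to be left alone. Origin: centre of its underside.
- tape: Roll of tape, 100 x 25 mm, lying flat; a bystander to be left alone. Origin: centre of its underside.
- marker_b: Marker pen lying near the front edge, 140 mm long, 13 thick; a bystander to be left alone. Origin: centre of its underside.
There are look-alikes about, which are no part of the job. What is shaped like the part that bears bottle0_mid but yellow is not meant.

How it is judged (in metres and radians):
On the way, in this order (a step that is already met when the one before it is completed fails the run):
1. the hood rests on the prop rod, tip in the socket, and both are let go (value of joint hood between 1.12 and 1.32 rad and distance between rod_tip and socket below 0.009 m and contact force between the fingers and hood below 0.3 N and contact force between the fingers and rod below 0.3 N), for 0.5 s.
2. with the hood still propped, every bottle stands in a well (value of joint hood between 1.12 and 1.32 rad and distance between rod_tip and socket below 0.009 m and (distance between bottle0_mid and well0_c below 0.008 m or distance between bottle0_mid and well1_c below 0.008 m or distance between bottle0_mid and well2_c below 0.008 m) and angle between each of bottle0_mid, bottle1_mid, bottle2_mid's own z axis and vertical below 0.12 rad and (distance between bottle1_mid and well0_c below 0.008 m or distance between bottle1_mid and well1_c below 0.008 m or distance between bottle1_mid and well2_c below 0.008 m) and (distance between bottle2_mid and well0_c below 0.008 m or distance between bottle2_mid and well1_c below 0.008 m or distance between bottle2_mid and well2_c below 0.008 m)), for 0.3 s.
At the end, for the whole second after the job is handed in: hood shut (below 0.05 rad), rod lying flat (below 0.12 rad), each small amber bottle upright (within 0.12 rad) on the floor of a well, its centre within 8 mm of where a bottle standing in the middle of that well has it (value of joint hood below 0.05 rad and value of joint rod below 0.12 rad and (distance between bottle0_mid and well0_c below 0.008 m or distance between bottle0_mid and well1_c below 0.008 m or distance between bottle0_mid and well2_c below 0.008 m) and angle between each of bottle0_mid, bottle1_mid, bottle2_mid's own z axis and vertical below 0.12 rad and (distance between bottle1_mid and well0_c below 0.008 m or distance between bottle1_mid and well1_c below 0.008 m or distance between bottle1_mid and well2_c below 0.008 m) and (distance between bottle2_mid and well0_c below 0.008 m or distance between bottle2_mid and well1_c below 0.008 m or distance between bottle2_mid and well2_c below 0.008 m)); the robot touches nothing.
It fails at once if the hood is slammed (closing faster than 1.5 rad/s) (velocity of joint hood below -1.5 rad/s).
It fails at once if another thing on the bench is moved more than 4 cm (distance of any of big_bottle, wash_bottle, beaker, timer, tape, marker_b from where it was at the start of the episode above 0.04 m).
Of bottle0, bottle1, bottle2 only 2 to 3 are there at a start; the rules pass over those that are not, and their reading is None.
At some moment in a run one of bottle0, bottle1, bottle2 may be knocked a few centimetres aside while the robot is not near it.
It also fails if it takes over 208 s, if anything falls off the work surface, if the arm or the gripper's body presses on something with over 40 N, if the wrist force passes 120 N, or if a joint passes its speed limit or range.

### The arm

A 6-joint arm with a two-finger parallel gripper is mounted at the origin on a cart in front of the work surface, level with it; the furniture and walls round the work are solid. World frame = base frame: x ahead of the robot, y to its left, z up, the work surface at z = 0. Lengths are in m, angles in degrees, forces in N, time in s.
With the tool pointing down it reaches from about 0.3 to 0.85 m from the base axis. Payload 5.4 kg.
Tool frame: the origin (TCP) lies at the very end of the fingers, on their centre line; the grasp point (between the pads) lies 19 mm behind it; z points along the fingers, y is the line along which they close (so a half turn about z gives the same grasp; the last joint's range is limited). The gripper opens to 85 mm and grips with 20 to 120 N. Pads are 22 mm wide; open, the fingers measure 114 mm over their backs; the gripper's body (76 mm by 85 mm) begins 54 mm behind the grasp point. The pads swing forward as they close: fully open they stand 13 mm farther back than shut.
Start: joints at [56.201, 9.076, 91.501, -0, 79.423, -12.038], TCP at [0.213, 0.534, 0.207] pointing down, gripper open.
Joint ranges: [-166.64, 166.64], [-54.1, 131.32], [10.49, 154.53], [-73.88, 253.88], [9.74, 151.15], [-171.62, 171.62]. Speed limits (degrees/s): [147.25, 147.25, 180, 180, 180, 180].

### API

Orientations are given as [roll, pitch, yaw] about the fixed x, y, z axes, in that order (R = Rz(yaw) Ry(pitch) Rx(roll)).
In Python, from workcell import robot gives the robot as it stands. The module is installed in compiled form; this text tells all that it offers.
- The arm moves only by the tool drive_tool, never from a script. Its argument "rows" is a list of rows, each an object with "travel": the shift along the world's x, y, z each as a share of 50 mm, from -1 to 1, a list of three; "roll": the turn about the world's z as a share of pi/2 rad, from -1 to 1. A call has 1 to 5 rows; each row shifts and turns the commanded pose from where the row before left it; what a row does not reach is not made up. A row lasts 1/12 s, in which the tool goes at most 41.7 mm and 7.16 degrees, less where a joint would pass 70% of its speed; a pose out of reach is approached as far as the arm can. A call with a number of a shift or a turn outside -1 to 1 is refused whole. A call with a gripper value outside its range is refused whole. "grip" is the gripper's target within -1 to 1 (fully open at 1, half-way at 0, shut at -1), set as the call begins (left out, the last holds). The fingers move at their own pace and stop on an object; "grip_force" is the grip in N (left out, the last holds). Time passes only in rows, so rows that do not move let the fingers close. It gives the time, the measured TCP pose, the force, the opening and the grip force at its end, in the units of the state.
- robot.state(): the state, without advancing time (a new reading comes with each control period).
- robot.get_image(name): name is "side" or "top" or "wrist"; returns a dict with "image" (480x640x3 uint8, red, green, blue), "depth" (480x640 float32, m along the optical axis (not along the pixel's ray), 0 where there is no reading), "camera_matrix" (3x3 intrinsics, pixels), "R" (3x3) and "t" (3): a world point X has camera coordinates R X + t. Camera axes: x right, y down, z forward; pixel columns grow to the right and rows downward; lengths in m; the calibration is good to about 2 mm. A picture is of the moment at which its call begins.
- robot.finish_job(): hands the job in; it is judged then, once.
Trained networks look in the newest picture that a camera, given by its name, has taken for a name from the list of things; names that differ only in an ending like _2 or _b are one class to them, and where a whole thing is asked for, a point or a joint stands for the part that bears it (a point fixed in the world has none). Each returns a list of dicts, best first, with "confidence" (0 to 1); they miss things now and then, are a little off and sometimes report something else, mostly with a low value. They report only what shows in the picture. A call takes as long as a camera call. They do not tell look-alikes from the thing itself.
- robot.cut_out(camera, query): "mask" (480x640 bool, what is visible of it).
- robot.landmark_of(camera, query): "position" ([x, y, z] in m, in world coordinates, good to about 4 mm: a listed point, or the origin of a listed thing).
The state is a dict: "time_s": time; "joints": joint angles; "qd": joint speeds; "effort": joint torques, N m; "tcp_pos": TCP position; "tcp_rot": TCP orientation; "force": force on the tool from outside, world axes, zero at the start; "ft_torque": the same for the moment, N m; "opening": finger opening in m; "finger_force": force on a finger pad.
Only numpy, scipy, OpenCV 4.12 (cv2) and the standard library are available. Lean on these libraries where they do the work, as an engineer would, in place of code of your own. Each camera call takes 0.05 s, during which the arm holds its last target. There are 200 camera calls.

## Working session

There is one attempt and no reset: what is moved stays moved. The work goes in short steps, Python scripts to look and compute and a tool call to move; the robot and the scene stay as the last step left them, time stands still between calls to the robot, and variables do not carry over. Pictures are saved under pics/ and viewed, at most 16 in all, crops included, and the job is handed in when it is done.

Besides the shell and the picture viewer there is one more tool, called after "Call:" by a JSON object that holds its "method" and its "body", one argument or row to a line. drive_tool: Moves the arm, as the interface text tells. Its arguments: {"type":"object","properties":{"rows":{"type":"array"},"grip":{"type":"number"},"grip_force":{"type":"number"}},"required":["rows"]}

```bash
mkdir -p pics; cat > h.py <<'E'
from workcell import robot
import numpy as np, cv2
def snap(n,f):
    d=robot.get_image(n); cv2.imwrite('pics/'+f,d['image'][:,:,::-1]); return d
def lm(cam,q,k=3):
    for r in robot.landmark_of(cam,q)[:k]: print(cam,q,np.round(r['position'],4),round(r['confidence'],2))
E
python3 - <<'E'
from h import *
a=snap('top','t0.png');b=snap('side','s0.png')
im=np.hstack([a['image'],b['image']])[:,:,::-1]
cv2.imwrite('pics/b0.png',cv2.resize(im,(800,300)))
for c in('top','side'):
    for q in('warmer','handle','hood_hinge','rod_pivot','rod_knob','rod_tip','socket','well0_c','well2_c','bottle0_mid','big_bottle','wash_bottle','beaker','timer','tape','marker_b'): lm(c,q,5 if 'bottle0' in q else 1)
s=robot.state();print(s)
E
```

```text
top warmer [ 0.4509 -0.174   0.0922] 0.59
top handle [ 0.4489 -0.1737  0.0932] 0.63
top hood_hinge [ 0.6522 -0.3392  0.0737] 0.63
top rod_pivot [ 0.4447 -0.313   0.0538] 0.92
top rod_knob [ 0.4878 -0.4086  0.0607] 0.67
top rod_tip [ 0.5906 -0.4348  0.0674] 0.85
top socket [ 0.4896 -0.3459  0.0719] 0.61
top well0_c [ 0.4826 -0.2771  0.0608] 0.62
top well2_c [ 0.5612 -0.1857  0.0624] 0.91
top bottle0_mid [0.3674 0.2642 0.0496] 0.87
top bottle0_mid [ 0.479  -0.023   0.0461] 0.7
top bottle0_mid [ 0.363  -0.3129  0.0511] 0.52
top bottle0_mid [0.8435 0.0868 0.0475] 0.5
top big_bottle [0.6143 0.2174 0.0033] 0.71
top wash_bottle [ 0.7185  0.1638 -0.0012] 0.9
top beaker [0.6429 0.31   0.0017] 0.98
top timer [ 0.4229  0.3728 -0.0035] 0.68
top tape [ 0.7568 -0.0392  0.0025] 0.68
top marker_b [ 0.5926 -0.4367  0.0695] 0.74
side handle [ 0.4519 -0.1689  0.0964] 0.88
side hood_hinge [ 0.6529 -0.3401  0.0749] 0.6
side rod_pivot [ 0.4394 -0.313   0.0521] 0.72
side rod_knob [ 0.4919 -0.4095  0.0598] 0.74
side rod_tip [ 0.4901 -0.4065  0.0588] 0.25
side socket [ 0.4881 -0.354   0.0713] 0.67
side well0
[... 535 characters left out ...]
ker_b [ 0.4207  0.3689 -0.0025] 0.48
{'time_s': 1.7, 'joints': array([ 5.62014806e+01,  9.07355826e+00,  9.15043285e+01, -9.54240155e-04,
        7.94237364e+01, -1.20380654e+01]), 'qd': array([-0.14266787, -0.04183743,  0.0958522 ,  0.03535182,  0.10326766,
        0.01157357]), 'effort': array([-3.41239829e-04, -3.96014571e+01, -3.31688762e+01, -2.51515594e-04,
        7.86590972e-04,  5.28339306e-08]), 'tcp_pos': array([0.21317195, 0.53398178, 0.20749371]), 'tcp_rot': array([-1.79998217e+02,  5.78855211e-04,  1.58239721e+02]), 'force': array([0.62928646, 0.7260086 , 0.17722094]), 'ft_torque': array([0.0281294 , 0.02736993, 0.08114127]), 'finger_force': 0.0, 'opening': 0.08529994028317726}
```

View pics/t0.png

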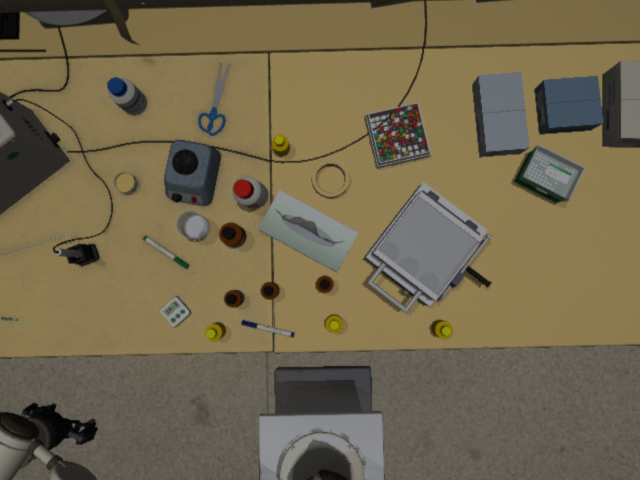

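View pics/s0.png

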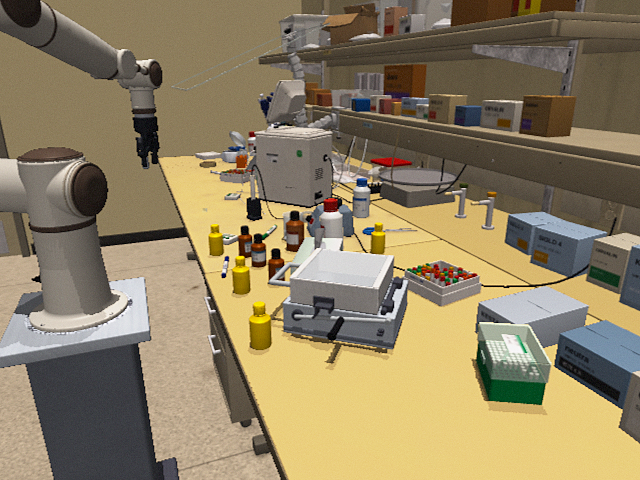

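```bash
cat >> h.py <<'E'
def bottles(cam,every=False):
    d=robot.get_image(cam); K,R,t=d['camera_matrix'],d['R'],d['t']; out=[]
    for r in robot.cut_out(cam,'bottle0_mid'):
        m=r['mask']&(d['depth']>0)
        if m.sum()<30: continue
        v,u=np.nonzero(m); z=d['depth'][m]
        P=(np.c_[(u-K[0,2])/K[0,0]*z,(v-K[1,2])/K[1,1]*z,z]-t)@R
        h=np.percentile(P[:,2],97); T=P[P[:,2]>h-.008]; c=np.median(d['image'][m],0).astype(int)
        mid=(T[:,:2].min(0)+T[:,:2].max(0))/2
        print(cam,'top z %.3f'%h,'xy',np.round(mid,4),'span',np.round(np.ptp(T[:,:2],axis=0),3),'rgb',c,'px',int(u.mean()),int(v.mean()),round(r['confidence'],2))
E
python3 - <<'E'
from h import *
bottles('top');bottles('side')
from scipy.optimize import least_squares
loc={'handle':(-165,0,95),'rod_pivot':(-85,-113,50),'rod_knob':(15,-159,50),'socket':(-25,-113,75),'well0_c':(-75,-62,62.5),'well2_c':(-75,62,62.5),'hood_hinge':(95,0,75),'rod_tip':(110.5,-113,50),'well1_c':(-75,0,62.5)}
obs=[]
for c in('top','side'):
    for q in loc:
        for r in robot.landmark_of(c,q)[:1]: obs.append((np.array(loc[q])/1e3,r['position'],q,c))
def f(p):
    c,s=np.cos(p[2]),np.sin(p[2]);return np.concatenate([[c*l[0]-s*l[1]+p[0]-o[0],s*l[0]+c*l[1]+p[1]-o[1],l[2]+p[3]-o[2]] for l,o,_,_ in obs])
s=least_squares(f,[.56,-.28,-.7,0],loss='cauchy',f_scale=.003)
print(s.x,np.degrees(s.x[2]))
for o,r in zip(obs,f(s.x).reshape(-1,3)): print(o[2],o[3],np.round(r*1e3,1))
E
```

```text
top top z 0.098 xy [ 0.3622 -0.312 ] span [0.022 0.022] rgb [128 108   7] px 441 329 0.86
top top z 0.099 xy [ 0.3825 -0.0406] span [0.022 0.02 ] rgb [132 111   6] px 333 323 0.61
top top z 0.099 xy [ 0.4806 -0.0197] span [0.022 0.022] rgb [64 29 11] px 324 283 0.6
top top z 0.097 xy [0.8436 0.087 ] span [0.023 0.023] rgb [124 104   5] px 280 145 0.55
top top z 0.099 xy [0.3679 0.2619] span [0.022 0.022] rgb [129 109  10] px 214 331 0.51
top top z 0.135 xy [ 0.5691 -0.2691] span [0.262 0.262] rgb [119 121 124] px 425 249 0.46
side top z 0.094 xy [0.8429 0.084 ] span [0.023 0.03 ] rgb [145 113   0] px 377 238 0.82
side top z 0.092 xy [0.3688 0.2551] span [0.018 0.016] rgb [142 111   0] px 215 241 0.79
side top z 0.099 xy [ 0.4637 -0.102 ] span [0.06  0.179] rgb [76 34 10] px 275 263 0.68
side top z 0.094 xy [ 0.3613 -0.3176] span [0.021 0.024] rgb [149 116   0] px 259 326 0.67
side top z 0.095 xy [ 0.3826 -0.0448] span [0.023 0.021] rgb [147 114   0] px 240 276 0.66
[ 5.78863357e-01 -2.76876371e-01 -6.80223951e-01 -1.48465520e-04] -38.97396150027377
handle top [0.2 2.  4.4]
rod_pivot top [-2.5 -0.9 -2.3]
rod_knob top [ 2.8 -0.3 -9.4]
socket top [-3.5 -3.   5.3]
well0_c top [0.6 1.9 0.2]
well2_c top [2.3 3.9 2.4]
hood_hinge top [-2.1 -0.8 -0. ]
rod_tip top [  4.3  -2.3 -17.7]
well1_c top [-1.7  0.6 -0.7]
handle side [-3.7 -2.2 -2.3]
rod_pivot side [ 1.8  3.3 -0.1]
rod_knob side [ 1.  -2.1 -8.7]
socket side [-0.9  4.1  2.8]
well0_c side [3.2 0.9 0.4]
well2_c side [-93.2 157.6 -12. ]
hood_hinge side [-0.8  0.3  0.5]
rod_tip side [ -0.1  -1.6 -20.2]
well1_c side [82.6 84.1 13.3]
```

```bash
cat >> h.py <<'E'
def cloud(cam):
    d=robot.get_image(cam); K,R,t=d['camera_matrix'],d['R'],d['t']; z=d['depth']
    v,u=np.mgrid[:480,:640]
    P=(np.stack([(u-K[0,2])/K[0,0]*z,(v-K[1,2])/K[1,1]*z,z],-1)-t)@R
    P[z<=0]=np.nan; return P,d['image']
def caps(P,im,zlo=.085,zhi=.112):
    # bottle-like tops : small dark blobs at cap height
    m=((P[...,2]>zlo)&(P[...,2]<zhi)).astype(np.uint8)
    n,l,s,c=cv2.connectedComponentsWithStats(m)
    for i in range(1,n):
        if 15<s[i,4]<400:
            Q=P[l==i][:,:2]; print('cap',np.round((Q.min(0)+Q.max(0))/2,4),np.round(np.ptp(Q,axis=0),3),'rgb',np.median(im[l==i],0),'px',np.round(c[i]),s[i,4])
E
python3 - <<'E'
from h import *
P,im=cloud('top');caps(P,im)
z=P[...,2]; m=(z>.12)&(z<.145)&(abs(P[...,0]-.58)<.2)&(abs(P[...,1]+.28)<.2)
n,l,s,c=cv2.connectedComponentsWithStats(m.astype(np.uint8));i=1+np.argmax(s[1:,4])
Q=P[l==i]; r=cv2.minAreaRect((Q[:,:2]*1000).astype(np.float32));print(r,np.median(Q[:,2]))
a=-.68;cx=np.array([np.cos(a),np.sin(a)]);cy=np.array([-cx[1],cx[0]])
# knob/rod points in the frame
for nm,P in(('top',P),('side',cloud('side')[0])):
    D=P[...,:2]-np.array([.5789,-.2769]);X=D@cx;Y=D@cy;Z=P[...,2]
    k=(Y<-.13)&(Y>-.19)&(abs(X-.02)<.05)&(Z>.02)&(Z<.1)
    print(nm,'knob',k.sum(),np.nanmedian(X[k]),np.ptp(X[k]),Y[k].min(),Y[k].max(),np.percentile(Z[k],[5,50,95]))
    k=(Y<-.104)&(Y>-.122)&(abs(X-.02)<.1)&(Z>.02)&(Z<.1)
    for x in np.arange(-.08,.12,.02):
        q=k&(abs(X-x)<.01); print(round(x,2),q.sum(),np.round(np.nanpercentile(Z[q],[50,90]),4) if q.any() else '',end=' ')
    print()
E
```

```text
cap [0.9764 0.4782] [0.07  0.067] rgb [95.  94.5 88. ] px [126.  96.] 236
cap [0.8436 0.0871] [0.023 0.023] rgb [140. 141.  13.] px [279. 140.] 79
cap [ 0.7969 -0.561 ] [0.033 0.018] rgb [116. 124. 122.] px [539. 153.] 35
cap [ 0.7927 -0.5817] [0.021 0.019] rgb [86. 90. 87.] px [546. 154.] 29
cap [ 0.7784 -0.607 ] [0.044 0.035] rgb [106. 114. 111.] px [556. 160.] 59
cap [ 0.7476 -0.587 ] [0.068 0.105] rgb [120. 126. 125.] px [549. 170.] 305
cap [ 0.7609 -0.6493] [0.026 0.02 ] rgb [85.  86.  83.5] px [574. 165.] 26
cap [ 0.744  -0.6516] [0.037 0.031] rgb [108.  113.5 109. ] px [576. 174.] 58
cap [ 0.7149 -0.5985] [0.026 0.026] rgb [110. 119. 118.] px [555. 184.] 49
cap [0.7125 0.153 ] [0.064 0.046] rgb [62. 62. 59.] px [257. 196.] 72
cap [ 0.7026 -0.62  ] [0.023 0.037] rgb [109. 118. 116.] px [563. 190.] 38
cap [ 0.6929 -0.2926] [0.023 0.024] rgb [61. 62. 67.] px [432. 196.] 41
cap [ 0.6876 -0.6288] [0.015 0.018] rgb [87. 88. 85.] px [567. 196.] 17
cap [0.6233 0.0337] [0.043 0.071] rgb [74. 72. 70.] px [302. 224.] 129
cap [0.6121 0.2124] [0.053 0.055] rgb [67. 31.  6.] px [231. 234.] 
[... 822 characters left out ...]
235842592 -0.18785965468896593 -0.13059046403541288 [0.06066552 0.06574887 0.07073238]
-0.08 16 [0.0557 0.0582] -0.06 30 [0.0555 0.0608] -0.04 62 [0.0823 0.0874] -0.02 55 [0.0855 0.091 ] 0.0 32 [0.0629 0.0792] 0.02 36 [0.064  0.0683] 0.04 30 [0.0667 0.071 ] 0.06 28 [0.0681 0.0744] 0.08 34 [0.0704 0.0737] 0.1 45 [0.0731 0.0784] 
side knob 170 0.01591006435757855 0.016044399553562 -0.18984357413265748 -0.13007812449003428 [0.05413233 0.06467419 0.06753442]
-0.08 34 [0.0546 0.0588] -0.06 36 [0.0543 0.057 ] -0.04 97 [0.0651 0.0851] -0.02 86 [0.0807 0.0858] 0.0 62 [0.0627 0.0848] 0.02 33 [0.064  0.0656] 0.04 48 [0.0647 0.0674] 0.06 43 [0.0671 0.0691] 0.08 58 [0.0684 0.0715] 0.1 89 [0.0664 0.0738]
```

Call:
{"method": "drive_tool", "body": {
  "rows": [
    {"travel": [0.24,-0.7,0.05],"roll": -0.0795},
    {"travel": [0.24,-0.7,0.05],"roll": -0.0795},
    {"travel": [0.24,-0.7,0.05],"roll": -0.0795},
    {"travel": [0.24,-0.7,0.05],"roll": -0.0795},
    {"travel": [0.24,-0.7,0.05],"roll": -0.0795}
  ],
  "grip": 0.1,
  "grip_force": 40
}}

```text
time_s: 3.32
tcp_pos: [0.2733, 0.3575, 0.2201]
tcp_rot: [180.0, 0.0, 122.2]
force: [0.1, -0.9, 0.1]
opening: 0.047
finger_force: 0.0
```

Call:
{"method": "drive_tool", "body": {
  "rows": [
    {"travel": [0.24,-0.7,0.05],"roll": -0.0795},
    {"travel": [0.24,-0.7,0.05],"roll": -0.0795},
    {"travel": [0.24,-0.7,0.05],"roll": -0.0795},
    {"travel": [0.24,-0.7,0.05],"roll": -0.0795},
    {"travel": [0.24,-0.7,0.05],"roll": -0.0795}
  ]
}}

```text
time_s: 3.73
tcp_pos: [0.3334, 0.1824, 0.2329]
tcp_rot: [179.9, -0.0, 86.4]
force: [1.1, -0.3, 0.8]
opening: 0.047
finger_force: 0.0
```

Call:
{"method": "drive_tool", "body": {
  "rows": [
    {"travel": [0.24,-0.7,0.05],"roll": -0.0795},
    {"travel": [0.24,-0.7,0.05],"roll": -0.0795},
    {"travel": [0.24,-0.7,0.05],"roll": -0.0795},
    {"travel": [0.24,-0.7,0.05],"roll": -0.0795},
    {"travel": [0.24,-0.7,0.05],"roll": -0.0795}
  ]
}}

```text
time_s: 4.15
tcp_pos: [0.3935, 0.0071, 0.2455]
tcp_rot: [179.9, -0.0, 50.5]
force: [1.2, 0.4, 0.5]
opening: 0.0471
finger_force: 0.0
```

Call:
{"method": "drive_tool", "body": {
  "rows": [
    {"travel": [0.24,-0.7,0.05],"roll": 0},
    {"travel": [0.24,-0.7,0.05],"roll": 0},
    {"travel": [0.24,-0.7,0.05],"roll": 0},
    {"travel": [0.24,-0.7,0.05],"roll": 0},
    {"travel": [0,0,0],"roll": 0}
  ]
}}

```text
time_s: 4.57
tcp_pos: [0.4423, -0.1365, 0.2553]
tcp_rot: [179.9, 0.1, 50.6]
force: [0.6, 0.3, 0.2]
opening: 0.0471
finger_force: 0.0
```

```bash
python3 - <<'E'
from h import *
P,im=cloud('wrist');cv2.imwrite('pics/w1.png',im[:,:,::-1])
for q in('handle','rod_pivot','socket','rod_knob'): lm('wrist',q,2)
a=np.radians(-38.97);cx=np.array([np.cos(a),np.sin(a)]);cy=np.array([-cx[1],cx[0]])
D=P[...,:2]-np.array([.5789,-.2769]);X=D@cx;Y=D@cy;Z=P[...,2]
k=(abs(X+.165)<.02)&(abs(Y)<.04)&(Z>.085)&(Z<.12)
print(k.sum(),np.percentile(X[k],[2,50,98]),np.median(Z[k]),np.percentile(Z[k],98))
k=(abs(X+.165)<.025)&(abs(Y)<.09)&(Z>.085)&(Z<.12);print(np.percentile(Y[k],[1,99]))
print(robot.state()['tcp_pos'])
E
```

```text
wrist handle [ 0.4477 -0.1758  0.0919] 0.91
wrist rod_knob [ 0.4877 -0.4074  0.0591] 0.58
1129 [-0.16982489 -0.16453489 -0.15848993] 0.09976330097698055 0.1016938710414006
[-0.05885723  0.06141029]
[ 0.44094432 -0.12999871  0.25492125]
```

View pics/w1.png

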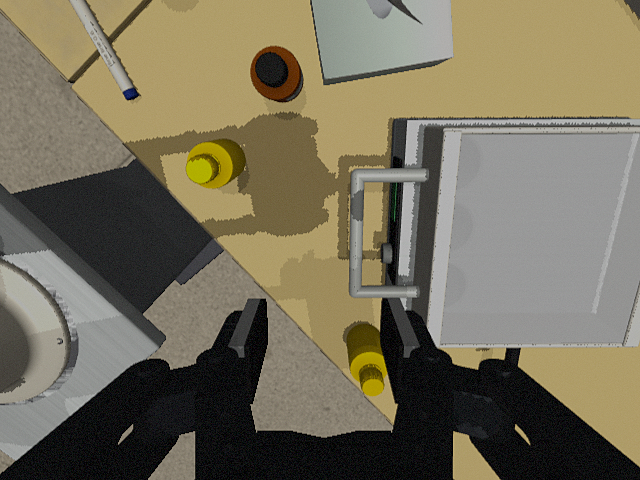

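Call:
{"method": "drive_tool", "body": {
  "rows": [
    {"travel": [0.1,-0.44,0],"roll": 0.005},
    {"travel": [0.1,-0.43,-0.5],"roll": 0},
    {"travel": [0,0,-0.7],"roll": 0},
    {"travel": [0,0,-0.7],"roll": 0},
    {"travel": [0,0,-0.7],"roll": 0}
  ]
}}

```text
time_s: 5.23
tcp_pos: [0.4514, -0.1736, 0.1241]
tcp_rot: [179.9, -0.0, 51.4]
force: [0.3, -0.4, -0.3]
opening: 0.0471
finger_force: 0.0
```

Call:
{"method": "drive_tool", "body": {
  "rows": [
    {"travel": [0,0,-0.5],"roll": 0},
    {"travel": [0,0,-0.4],"roll": 0},
    {"travel": [0,0,0],"roll": 0},
    {"travel": [0,0,0],"roll": 0}
  ]
}}

```text
time_s: 5.57
tcp_pos: [0.4506, -0.1731, 0.0797]
tcp_rot: [-179.9, 0.0, 51.5]
force: [0.5, 0.8, 0.7]
opening: 0.0467
finger_force: 0.0
```

Call:
{"method": "drive_tool", "body": {
  "rows": [
    {"travel": [0,0,0],"roll": 0},
    {"travel": [0,0,0],"roll": 0},
    {"travel": [0,0,0],"roll": 0},
    {"travel": [0,0,0],"roll": 0},
    {"travel": [0,0,0],"roll": 0}
  ],
  "grip": -1,
  "grip_force": 60
}}

```text
time_s: 5.98
tcp_pos: [0.4516, -0.1748, 0.0808]
tcp_rot: [179.9, -0.0, 51.4]
force: [-0.3, 0.4, -0.1]
opening: -0.0001
finger_force: 0.0
```

```bash
python3 - <<'E'
from h import *
snap('wrist','w2.png');d=snap('side','s2.png');print(robot.state())
E
```

```text
{'time_s': 6.0833, 'joints': array([-3.54970441e+01,  3.69480282e+00,  1.12679422e+02,  4.60765771e-04,
        6.35888589e+01,  3.14028232e+00]), 'qd': array([ 0.04364157,  0.1896854 ,  0.26711442,  0.02608432, -0.02250972,
       -0.03325433]), 'effort': array([ 2.39789102e-02, -3.21187985e+01, -2.94533211e+01,  8.97504942e-04,
       -4.01187397e-03,  1.01743979e-04]), 'tcp_pos': array([ 0.45137606, -0.17465439,  0.08037287]), 'tcp_rot': array([ 1.79963162e+02, -2.43449852e-03,  5.13624695e+01]), 'force': array([ 0.44501831, -0.22709447,  0.25719978]), 'ft_torque': array([-0.01070649, -0.00339611, -0.00657529]), 'finger_force': 0.0, 'opening': -7.722863051087702e-05}
```

View pics/w2.png

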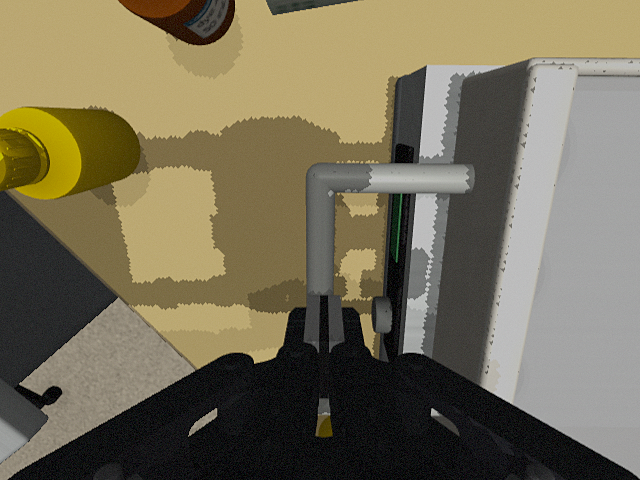

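```bash
python3 - <<'E'
from h import *
P,im=cloud('wrist')
for v in(230,270,288,296,302,310,320,330,340):
    print(v,[tuple(np.round(P[v,u]*1e3).tolist()) for u in(300,312,322,332,345)])
d=robot.get_image('wrist');K,R,t=d['camera_matrix'],d['R'],d['t']
for X in([.4514,-.1747,.0804],[.4514,-.1747,.0994],[.4514,-.1736,.095]):
    c=R@np.array(X)+t;print((K@c)[:2]/c[2],c[2])
E
python3 -c "
import cv2;i=cv2.imread('pics/s2.png')[200:360,220:440];cv2.imwrite('pics/s2c.png',cv2.resize(i,None,fx=3.5,fy=3.5))"
```

```text
230 [(444.0, -160.0, 1.0), (470.0, -145.0, 100.0), (474.0, -147.0, 101.0), (477.0, -150.0, 99.0), (468.0, -179.0, 1.0)]
270 [(425.0, -183.0, 0.0), (459.0, -158.0, 100.0), (463.0, -161.0, 100.0), (465.0, -164.0, 97.0), (450.0, -203.0, -0.0)]
288 [(416.0, -193.0, 1.0), (454.0, -165.0, 99.0), (458.0, -167.0, 101.0), (460.0, -171.0, 98.0), (441.0, -214.0, 0.0)]
296 [(413.0, -198.0, 2.0), (455.0, -164.0, 111.0), (458.0, -166.0, 110.0), (462.0, -169.0, 111.0), (438.0, -218.0, 1.0)]
302 [(409.0, -202.0, 1.0), (456.0, -164.0, 116.0), (459.0, -166.0, 116.0), (462.0, -168.0, 117.0), (435.0, -222.0, 1.0)]
310 [(449.0, -164.0, 114.0), (456.0, -164.0, 122.0), (459.0, -166.0, 123.0), (461.0, -168.0, 122.0), (463.0, -175.0, 115.0)]
320 [(449.0, -164.0, 122.0), (456.0, -164.0, 129.0), (459.0, -166.0, 130.0), (461.0, -168.0, 130.0), (463.0, -175.0, 123.0)]
330 [(450.0, -164.0, 129.0), (456.0, -164.0, 135.0), (459.0, -166.0, 136.0), (461.0, -168.0, 136.0), (462.0, -175.0, 129.0)]
340 [(450.0, -165.0, 136.0), (456.0, -164.0, 143.0), (458.0, -166.0, 142.0), (461.0, -168.0, 142.0), (462.0, -174.0, 135.0)]
[322.00704701 289.15757054] 0.1832504012825925
[321.88777889 307.7685409 ] 0.16516264871022884
[320.37932515 301.37115915] 0.16908739005503104
```

View pics/s2c.png

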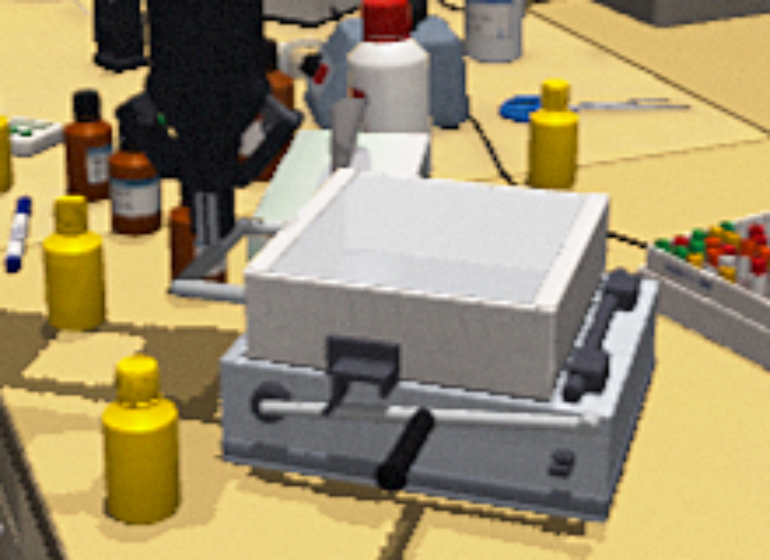

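Call:
{"method": "drive_tool", "body": {
  "rows": [
    {"travel": [0,0,0],"roll": 0},
    {"travel": [0,0,0],"roll": 0},
    {"travel": [0,0,0],"roll": 0},
    {"travel": [0,0,0],"roll": 0}
  ],
  "grip": -0.2
}}

```text
time_s: 6.52
tcp_pos: [0.4511, -0.1745, 0.08]
tcp_rot: [-180.0, 0.0, 51.4]
force: [0.4, -0.4, -0.4]
opening: 0.0346
finger_force: 0.0
```

```bash
python3 - <<'E'
from h import *
P,im=cloud('wrist');c=im[220:400,200:440];cv2.imwrite('pics/w3.png',cv2.resize(c[:,:,::-1],None,fx=3,fy=3))
t=robot.state()['tcp_pos'];a=np.radians(-38.6);cx=np.array([np.cos(a),np.sin(a)]);cy=np.array([-cx[1],cx[0]])
D=P[...,:2]-t[:2];X=D@cx;Y=D@cy;Z=P[...,2]
for x in range(-40,41,4):
    k=(abs(X*1e3-x)<2)&(abs(Y)<.02)&(Z>.03)&(Z<.2)
    if k.sum()>5: print(x,k.sum(),np.round(np.percentile(Z[k],[1,50])*1e3),np.round(np.median(Y[k])*1e3))
E
```

```text
-40 2411 [152. 164.] 5.0
-36 1439 [148. 160.] 5.0
-32 757 [147. 159.] 6.0
-28 772 [113. 148.] 11.0
-24 1463 [113. 160.] 12.0
-20 2922 [112. 176.] 16.0
-16 3395 [108. 173.] 16.0
-12 1507 [173. 188.] 17.0
-8 1109 [ 96. 186.] 11.0
-4 1629 [ 97. 179.] 10.0
0 1639 [ 99. 179.] 10.0
4 1473 [ 96. 181.] 11.0
8 939 [178. 185.] 11.0
12 1345 [178. 188.] 17.0
16 2440 [108. 181.] 17.0
20 3438 [111. 173.] 16.0
24 2076 [113. 173.] 16.0
28 1022 [113. 152.] 12.0
32 567 [116. 154.] 7.0
36 1121 [148. 160.] 5.0
40 2772 [ 32. 161.] 4.0
```

View pics/w3.png

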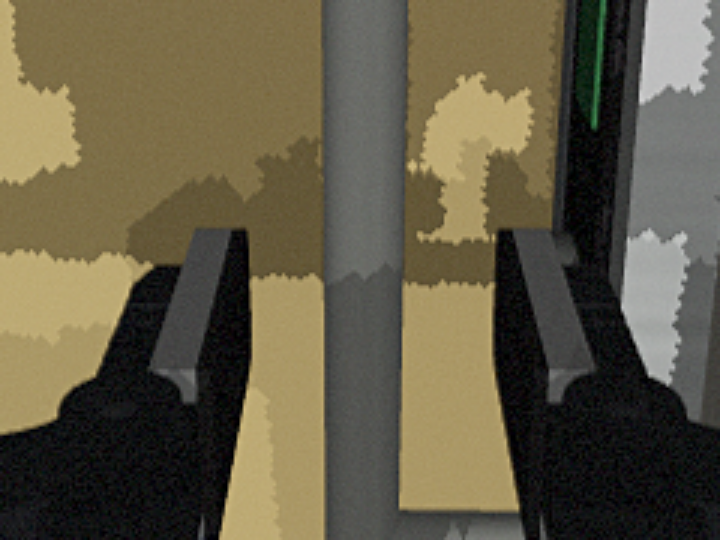

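Call:
{"method": "drive_tool", "body": {
  "rows": [
    {"travel": [0,0,-0.28],"roll": 0},
    {"travel": [0,0,-0.28],"roll": 0},
    {"travel": [0,0,0],"roll": 0}
  ]
}}

```text
time_s: 6.82
tcp_pos: [0.4494, -0.1732, 0.0496]
tcp_rot: [-179.7, 0.0, 51.4]
force: [-0.0, 0.2, 0.1]
opening: 0.0343
finger_force: 0.0
```

Call:
{"method": "drive_tool", "body": {
  "rows": [
    {"travel": [0,0,0],"roll": 0},
    {"travel": [0,0,0],"roll": 0},
    {"travel": [0,0,0],"roll": 0},
    {"travel": [0,0,0],"roll": 0},
    {"travel": [0,0,0],"roll": 0}
  ],
  "grip": -1,
  "grip_force": 60
}}

```text
time_s: 7.23
tcp_pos: [0.4501, -0.1736, 0.0521]
tcp_rot: [-179.8, 0.0, 51.4]
force: [-3.4, 3.8, 0.7]
opening: 0.0098
finger_force: 58.4
```

```bash
python3 - <<'E'
from h import *
P,im=cloud('wrist')
s=robot.state();t=s['tcp_pos'];print(t,s['opening'],s['finger_force']);a=np.radians(-38.6);cx=np.array([np.cos(a),np.sin(a)]);cy=np.array([-cx[1],cx[0]])
D=P[...,:2]-t[:2];X=D@cx;Y=D@cy;Z=P[...,2]
for x in range(-24,25,4):
    k=(abs(X*1e3-x)<2)&(abs(Y)<.02)&(Z>.03)&(Z<.2)
    if k.sum()>5: print(x,k.sum(),np.round(np.percentile(Z[k],[1,50])*1e3),np.round(np.median(Y[k])*1e3))
E
```

```text
[ 0.45012065 -0.17362187  0.05208607] 0.00954504487583189 58.413695096969604
-24 1112 [120. 132.] 7.0
-20 459 [118. 130.] 8.0
-16 2666 [ 87. 152.] 17.0
-12 2795 [ 85. 151.] 17.0
-8 3190 [ 83. 148.] 17.0
-4 2711 [ 92. 125.] 10.0
0 1906 [ 99. 101.] 10.0
4 1920 [ 97. 101.] 10.0
8 3318 [ 86. 143.] 11.0
12 2845 [ 84. 150.] 17.0
16 2839 [ 86. 151.] 17.0
20 1494 [ 89. 152.] 17.0
24 795 [118. 131.] 7.0
```

```bash
cat >> h.py <<'E'
A=np.radians(-38.97);CX=np.array([np.cos(A),np.sin(A)]);CY=np.array([-CX[1],CX[0]]);O=np.array([.5789,-.2769])
def W(x,y): return O+x*CX+y*CY
def hpos(th,h=(-.26,.02)):
    c,s=np.cos(th),np.sin(th); x=.095+h[0]*c+h[1]*s; z=.075-h[0]*s+h[1]*c
    return np.r_[W(x,0),z]
def rows(pts,per=5):
    import json
    d=np.diff(pts,axis=0)/.05; acc=np.zeros(3); R=[]
    for r in d:
        v=np.round(r+acc,2); acc+=r-v; R.append({"travel":v.tolist(),"roll":0})
    for i in range(0,len(R),per): print(json.dumps(R[i:i+per]))
E
python3 -c "
from h import *
rows(np.array([hpos(t) for t in np.r_[0,.02,.05:1.46:29j,1.48]]))"
```

```text
[{"travel": [0.01, -0.01, 0.1], "roll": 0}, {"travel": [0.01, -0.01, 0.16], "roll": 0}, {"travel": [0.03, -0.02, 0.26], "roll": 0}, {"travel": [0.04, -0.03, 0.26], "roll": 0}, {"travel": [0.05, -0.05, 0.25], "roll": 0}]
[{"travel": [0.06, -0.05, 0.25], "roll": 0}, {"travel": [0.08, -0.05, 0.25], "roll": 0}, {"travel": [0.08, -0.07, 0.24], "roll": 0}, {"travel": [0.08, -0.07, 0.23], "roll": 0}, {"travel": [0.1, -0.08, 0.23], "roll": 0}]
[{"travel": [0.11, -0.09, 0.23], "roll": 0}, {"travel": [0.12, -0.09, 0.21], "roll": 0}, {"travel": [0.12, -0.1, 0.21], "roll": 0}, {"travel": [0.13, -0.11, 0.2], "roll": 0}, {"travel": [0.14, -0.11, 0.19], "roll": 0}]
[{"travel": [0.15, -0.12, 0.18], "roll": 0}, {"travel": [0.16, -0.13, 0.18], "roll": 0}, {"travel": [0.16, -0.13, 0.16], "roll": 0}, {"travel": [0.16, -0.13, 0.15], "roll": 0}, {"travel": [0.18, -0.14, 0.14], "roll": 0}]
[{"travel": [0.17, -0.14, 0.13], "roll": 0}, {"travel": [0.19, -0.15, 0.12], "roll": 0}, {"travel": [0.18, -0.15, 0.1], "roll": 0}, {"travel": [0.2, -0.16, 0.09], "roll": 0}, {"travel": [0.19, -0.16, 0.08], "roll": 0}]
[{"travel": [0.2, -0.16, 0.07], "roll": 0}, {"travel": [0.2, -0.16, 0.06], "roll": 0}, {"travel": [0.2, -0.16, 0.04], "roll": 0}, {"travel": [0.2, -0.16, 0.03], "roll": 0}, {"travel": [0.2, -0.17, 0.01], "roll": 0}]
[{"travel": [0.09, -0.06, 0.0], "roll": 0}]
```

Call:
{"method": "drive_tool", "body": {
  "rows": [
    {"travel": [0.01,-0.01,0.1],"roll": 0},
    {"travel": [0.01,-0.01,0.16],"roll": 0},
    {"travel": [0.03,-0.02,0.26],"roll": 0},
    {"travel": [0.04,-0.03,0.26],"roll": 0},
    {"travel": [0.05,-0.05,0.25],"roll": 0}
  ]
}}

```text
time_s: 7.7
tcp_pos: [0.4557, -0.1783, 0.1001]
tcp_rot: [-179.6, -0.0, 51.3]
force: [5.8, 0.2, -31.5]
opening: 0.0097
finger_force: 58.1
```

Call:
{"method": "drive_tool", "body": {
  "rows": [
    {"travel": [0.06,-0.05,0.25],"roll": 0},
    {"travel": [0.08,-0.05,0.25],"roll": 0},
    {"travel": [0.08,-0.07,0.24],"roll": 0},
    {"travel": [0.08,-0.07,0.23],"roll": 0},
    {"travel": [0.1,-0.08,0.23],"roll": 0}
  ]
}}

```text
time_s: 8.12
tcp_pos: [0.4723, -0.1917, 0.1574]
tcp_rot: [-178.9, 0.0, 51.4]
force: [-5.8, 6.7, -25.5]
opening: 0.0097
finger_force: 58.5
```

Call:
{"method": "drive_tool", "body": {
  "rows": [
    {"travel": [0.11,-0.09,0.23],"roll": 0},
    {"travel": [0.12,-0.09,0.21],"roll": 0},
    {"travel": [0.12,-0.1,0.21],"roll": 0},
    {"travel": [0.13,-0.11,0.2],"roll": 0},
    {"travel": [0.14,-0.11,0.19],"roll": 0}
  ]
}}

```text
time_s: 8.53
tcp_pos: [0.499, -0.2134, 0.2089]
tcp_rot: [-178.0, 0.1, 51.4]
force: [-29.3, 19.0, -10.5]
opening: 0.0096
finger_force: 59.0
```

Call:
{"method": "drive_tool", "body": {
  "rows": [
    {"travel": [0.15,-0.12,0.18],"roll": 0},
    {"travel": [0.16,-0.13,0.18],"roll": 0},
    {"travel": [0.16,-0.13,0.16],"roll": 0},
    {"travel": [0.16,-0.13,0.15],"roll": 0},
    {"travel": [0.18,-0.14,0.14],"roll": 0}
  ]
}}

```text
time_s: 8.95
tcp_pos: [0.5387, -0.2456, 0.2549]
tcp_rot: [-177.9, 0.2, 51.5]
force: [-43.7, 28.8, 18.3]
opening: 0.0093
finger_force: 60.4
```

Call:
{"method": "drive_tool", "body": {
  "rows": [
    {"travel": [0.17,-0.14,0.13],"roll": 0},
    {"travel": [0.19,-0.15,0.12],"roll": 0},
    {"travel": [0.18,-0.15,0.1],"roll": 0},
    {"travel": [0.2,-0.16,0.09],"roll": 0},
    {"travel": [0.19,-0.16,0.08],"roll": 0}
  ]
}}

```text
time_s: 9.37
tcp_pos: [0.589, -0.2865, 0.2877]
tcp_rot: [-178.8, 0.2, 51.4]
force: [-33.7, 22.5, 22.4]
opening: 0.0094
finger_force: 58.7
```

Call:
{"method": "drive_tool", "body": {
  "rows": [
    {"travel": [0.2,-0.16,0.07],"roll": 0},
    {"travel": [0.2,-0.16,0.06],"roll": 0},
    {"travel": [0.2,-0.16,0.04],"roll": 0},
    {"travel": [0,0,0],"roll": 0}
  ]
}}

```text
time_s: 9.7
tcp_pos: [0.6252, -0.3157, 0.2985]
tcp_rot: [179.9, 0.1, 51.4]
force: [-9.7, 4.2, 19.6]
opening: 0.01
finger_force: 62.0
```

```bash
python3 - <<'E'
from h import *
from scipy.optimize import minimize_scalar
s=robot.state();t=s['tcp_pos'];print(t,s['joints'],s['force'])
print(hpos(0)-[.45012,-.17362,.05209])
for th in(1.3,1.35,1.4,1.45,1.5): print(th,hpos(th)-[0,0,.043])
lm('top','handle',1);lm('side','socket',1);lm('side','handle',1);lm('side','rod_knob',1);lm('side','rod_tip',1)
snap('side','s4.png')
E
```

```text
[ 0.62524172 -0.31572885  0.29851978] [-3.66161981e+01  2.59463523e+01  6.06837574e+01 -6.84865572e-02
  9.33003808e+01  2.01793127e+00] [-9.73776521  4.2169055  19.62323518]
[0.00049656 0.00049071 0.04291   ]
1.3 [ 0.61366984 -0.30502593  0.2878751 ]
1.35 [ 0.62366138 -0.31310826  0.29006821]
1.4 [ 0.63372565 -0.32124942  0.29161627]
1.45 [ 0.64383749 -0.32942907  0.29251543]
1.5 [ 0.65397164 -0.33762676  0.29276344]
top handle [ 0.4479 -0.1721  0.0899] 0.88
side socket [ 0.4904 -0.3507  0.0711] 0.81
side handle [ 0.4504 -0.1706  0.0956] 0.8
side rod_knob [ 0.4884 -0.406   0.0552] 0.94
side rod_tip [ 0.5777 -0.2754 -0.0041] 0.66
```

Call:
{"method": "drive_tool", "body": {
  "rows": [
    {"travel": [0.2,-0.16,0.04],"roll": 0},
    {"travel": [0.2,-0.16,0.03],"roll": 0},
    {"travel": [0.1,-0.08,0.0],"roll": 0},
    {"travel": [0.0,0.0,0.0],"roll": 0}
  ]
}}

```text
time_s: 10.33
tcp_pos: [0.6512, -0.3366, 0.3013]
tcp_rot: [179.7, 0.0, 51.4]
force: [-4.9, 1.3, 13.0]
opening: 0.0098
finger_force: 60.5
```

```bash
python3 - <<'E'
from h import *
s=robot.state();print(s['tcp_pos'],s['force'])
snap('side','s5.png');snap('top','t5.png')
for c in('side','top'):
  for q in('handle','socket','rod_knob','rod_tip'):lm(c,q,1)
print(hpos(1.5))
print('sock',np.r_[W(.095-.12*np.cos(1.5),-.113),.075+.12*np.sin(1.5)])
print('knob .1',W(-.085+.1*np.cos(.1),-.165),'tip .1',W(-.085+.1955*np.cos(.1),-.113))
E
```

```text
[ 0.65124644 -0.33660836  0.3012908 ] [-4.90322317  1.3241147  12.95327604]
side handle [ 0.6486 -0.3349  0.3363] 0.65
side socket [ 0.5759 -0.4208  0.1933] 0.76
side rod_knob [ 0.4903 -0.4078  0.0585] 0.91
side rod_tip [ 0.5917 -0.4342  0.0696] 0.83
top handle [ 0.6496 -0.3358  0.334 ] 0.77
top socket [ 0.5772 -0.4144  0.195 ] 0.91
[ 0.65397164 -0.33762676  0.33576344]
sock [ 0.57509337 -0.41916298  0.1946994 ]
knob .1 [ 0.48640301 -0.41430294] tip .1 [ 0.59298447 -0.4336354 ]
```

View pics/s5.png

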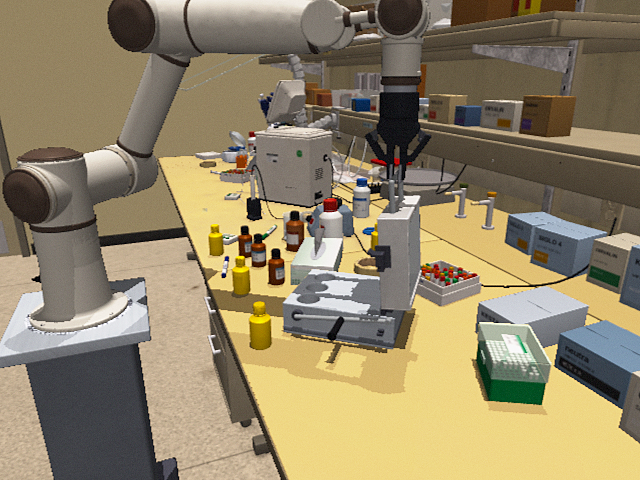

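Call:
{"method": "drive_tool", "body": {
  "rows": [
    {"travel": [0,0,0],"roll": 0},
    {"travel": [0,0,0],"roll": 0},
    {"travel": [0,0,0],"roll": 0}
  ],
  "grip": 0,
  "grip_force": 40
}}

```text
time_s: 11.08
tcp_pos: [0.6514, -0.3362, 0.295]
tcp_rot: [179.9, 0.0, 51.4]
force: [-0.1, 1.2, -0.1]
opening: 0.0427
finger_force: 0.0
```

Call:
{"method": "drive_tool", "body": {
  "rows": [
    {"travel": [0,0,0.7],"roll": 0},
    {"travel": [-0.22,-0.1,0.5],"roll": 0},
    {"travel": [-0.62,-0.3,0],"roll": 0},
    {"travel": [-0.62,-0.3,0],"roll": 0},
    {"travel": [-0.62,-0.3,0],"roll": 0}
  ]
}}

```text
time_s: 11.5
tcp_pos: [0.5464, -0.3863, 0.3545]
tcp_rot: [179.9, 0.0, 51.4]
force: [0.3, -0.7, 0.0]
opening: 0.0427
finger_force: 0.0
```

Call:
{"method": "drive_tool", "body": {
  "rows": [
    {"travel": [-0.62,-0.3,-0.4],"roll": 0},
    {"travel": [-0.62,-0.3,-0.4],"roll": 0},
    {"travel": [0,0,-0.8],"roll": 0},
    {"travel": [0,0,-0.8],"roll": 0},
    {"travel": [0,0,-0.8],"roll": 0}
  ]
}}

```text
time_s: 11.92
tcp_pos: [0.4845, -0.4166, 0.1931]
tcp_rot: [179.9, 0.0, 51.3]
force: [0.3, -0.5, -0.7]
opening: 0.0423
finger_force: 0.0
```

Call:
{"method": "drive_tool", "body": {
  "rows": [
    {"travel": [0,0,-0.8],"roll": 0},
    {"travel": [0,0,-0.8],"roll": 0},
    {"travel": [0,0,-0.4],"roll": 0},
    {"travel": [0,0,0],"roll": 0}
  ]
}}

```text
time_s: 12.25
tcp_pos: [0.482, -0.4121, 0.087]
tcp_rot: [-179.3, -0.2, 51.4]
force: [-0.1, 0.1, -0.5]
opening: 0.0423
finger_force: 0.0
```

```bash
python3 - <<'E'
from h import *
P,im=cloud('wrist');cv2.imwrite('pics/w6.png',im[:,:,::-1])
s=robot.state();print(s['time_s'],s['tcp_pos'],s['tcp_rot'],s['force'],s['opening'])
lm('wrist','rod_knob',2)
D=P[...,:2]-O;X=D@CX;Y=D@CY;Z=P[...,2]
for y in np.arange(-.19,-.11,.01):
    k=(abs(Y-y)<.005)&(abs(X-.0145)<.03)&(Z>.03)&(Z<.075)
    if k.sum()>5: print(round(y,3),k.sum(),np.round(np.percentile(X[k],[2,98]),4),np.round(np.percentile(Z[k],[50,95]),4))
t=s['tcp_pos'][:2]-O;print('tcp in warmer',t@CX,t@CY)
snap('side','s6.png');lm('side','socket',1);lm('side','handle',1)
E
```

```text
12.3 [ 0.48363799 -0.41412991  0.09097026] [-1.79636391e+02 -7.94289737e-02  5.13646661e+01] [0.12843472 0.40704275 0.54405469] 0.04273499487422047
wrist rod_knob [ 0.4912 -0.4071  0.0576] 0.67
-0.19 61 [0.007  0.0241] [0.0687 0.0707]
-0.18 543 [0.0069 0.0232] [0.0674 0.0703]
-0.17 423 [0.0084 0.0216] [0.0672 0.0689]
-0.16 467 [0.0084 0.0219] [0.0672 0.0687]
-0.15 463 [0.0084 0.0216] [0.0671 0.0687]
-0.14 508 [0.0083 0.0219] [0.0671 0.0687]
-0.13 519 [0.0083 0.0217] [0.0671 0.0688]
-0.12 869 [-0.0126  0.0422] [0.0664 0.0685]
tcp in warmer 0.0122418587386687 -0.16660442667042175
side socket [ 0.5732 -0.4185  0.1931] 0.75
side handle [ 0.6437 -0.3311  0.3359] 0.76
```

View pics/w6.png

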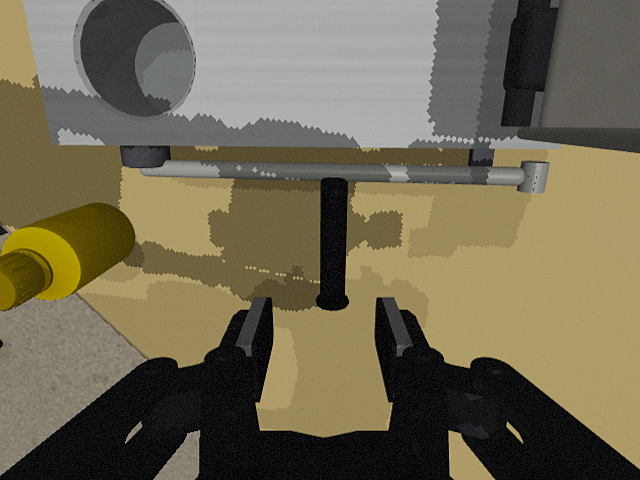

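Call:
{"method": "drive_tool", "body": {
  "rows": [
    {"travel": [0.05,-0.04,-0.5],"roll": 0},
    {"travel": [0,0,-0.5],"roll": 0},
    {"travel": [0,0,-0.46],"roll": 0},
    {"travel": [0,0,0],"roll": 0}
  ]
}}

```text
time_s: 12.83
tcp_pos: [0.4861, -0.4161, 0.0179]
tcp_rot: [-179.7, -0.1, 51.4]
force: [-0.9, 0.9, -1.0]
opening: 0.0429
finger_force: 0.0
```

Call:
{"method": "drive_tool", "body": {
  "rows": [
    {"travel": [0,0,0],"roll": 0},
    {"travel": [0,0,0],"roll": 0},
    {"travel": [0,0,0],"roll": 0},
    {"travel": [0,0,0],"roll": 0}
  ],
  "grip": -1,
  "grip_force": 40
}}

```text
time_s: 13.17
tcp_pos: [0.4849, -0.416, 0.0214]
tcp_rot: [-179.5, 0.0, 51.4]
force: [-10.3, 6.9, -0.3]
opening: 0.0126
finger_force: 38.9
```

```bash
python3 - <<'E'
from h import *
s=robot.state();print(s['time_s'],s['tcp_pos'],s['force'],s['opening'])
rows(np.array([np.r_[W(-.085+.1*np.cos(p),-.167),.05+.1*np.sin(p)] for p in np.linspace(.11,.78,8)]))
def rodfit(cam):
    P,_=cloud(cam);D=P[...,:2]-O;X=D@CX;Y=D@CY;Z=P[...,2]
    k=(abs(Y+.113)<.008)&(X>-.06)&(X<.12)&(Z>.045)&(Z<.09)
    print(cam,k.sum(),np.polyfit(X[k],Z[k],1))
rodfit('top');rodfit('side');rodfit('wrist')
E
```

```text
13.1667 [ 0.48493575 -0.41597235  0.02137306] [-10.28540814   6.90276077  -0.32485518] 0.012586184875678339
[{"travel": [-0.02, 0.02, 0.19], "roll": 0}, {"travel": [-0.04, 0.03, 0.18], "roll": 0}, {"travel": [-0.05, 0.04, 0.18], "roll": 0}, {"travel": [-0.07, 0.05, 0.18], "roll": 0}, {"travel": [-0.07, 0.06, 0.16], "roll": 0}]
[{"travel": [-0.09, 0.08, 0.15], "roll": 0}, {"travel": [-0.1, 0.08, 0.15], "roll": 0}]
top 241 [0.07262557 0.059876  ]
side 230 [0.08142069 0.05788066]
wrist 15637 [0.070499   0.06119123]
```

Call:
{"method": "drive_tool", "body": {
  "rows": [
    {"travel": [-0.02,0.02,0.19],"roll": 0},
    {"travel": [-0.04,0.03,0.18],"roll": 0},
    {"travel": [-0.05,0.04,0.18],"roll": 0},
    {"travel": [-0.07,0.05,0.18],"roll": 0},
    {"travel": [-0.07,0.06,0.16],"roll": 0}
  ]
}}

```text
time_s: 13.73
tcp_pos: [0.4747, -0.4077, 0.0668]
tcp_rot: [-180.0, 0.0, 51.4]
force: [-3.7, 1.2, -7.7]
opening: 0.0121
finger_force: 38.9
```

Call:
{"method": "drive_tool", "body": {
  "rows": [
    {"travel": [-0.09,0.08,0.15],"roll": 0},
    {"travel": [-0.1,0.08,0.15],"roll": 0},
    {"travel": [0,0,0],"roll": 0}
  ]
}}

```text
time_s: 13.98
tcp_pos: [0.4661, -0.4008, 0.0836]
tcp_rot: [179.8, 0.1, 51.4]
force: [-1.3, -0.6, -0.1]
opening: 0.0122
finger_force: 40.5
```

```bash
cat >> h.py <<'E'
def rod(cam):
    P,im=cloud(cam);D=P[...,:2]-O;X=D@CX;Y=D@CY;Z=P[...,2]
    k=(abs(Y+.113)<.009)&(X>-.07)&(X<.05)&(Z>.06)&(Z<.21)
    k&=abs((X+.085)*np.sin(.78)-(Z-.05)*np.cos(.78))<.02
    c=np.c_[X[k],Z[k]];p=c.mean(0);u=np.linalg.svd(c-p)[2][0];a=np.arctan2(u[1],u[0])
    print(cam,'rod',k.sum(),'angle',round(a if a>0 else a+np.pi,3),'from pivot',round(np.arctan2(p[1]-.05,p[0]+.085),3))
E
python3 - <<'E'
from h import *
s=robot.state();print(s['time_s'],s['tcp_pos'],s['force'],s['opening'])
for c in('side','top','wrist'):
    snap(c,c+'7.png');rod(c)
    for q in('rod_tip','socket','rod_knob','handle'):lm(c,q,1)
for p in(.74,.78,.82): print(p,W(-.085+.1*np.cos(p),-.159),.05+.1*np.sin(p),'tip',W(-.085+.1955*np.cos(p),-.113),.05+.1955*np.sin(p))
E
```

```text
13.9833 [ 0.4661173  -0.40082332  0.08360815] [-1.32480225 -0.60580272 -0.06119083] 0.01222528895224297
side rod 136 angle 0.716 from pivot 0.715
side rod_tip [ 0.5556 -0.4032  0.1779] 0.6
side socket [ 0.57   -0.4145  0.189 ] 0.86
side rod_knob [ 0.4724 -0.3932  0.1147] 0.54
side handle [ 0.6441 -0.3285  0.3374] 0.75
top rod 208 angle 0.709 from pivot 0.743
top rod_tip [ 0.5554 -0.4066  0.1737] 0.81
top socket [ 0.5706 -0.415   0.1902] 0.56
top rod_knob [ 0.47   -0.3934  0.1151] 0.93
top handle [ 0.6387 -0.3306  0.332 ] 0.65
wrist rod 11972 angle 0.699 from pivot 0.729
wrist rod_knob [ 0.4682 -0.391   0.1141] 0.77
0.74 [ 0.47023148 -0.39350422] 0.11742879116281452 tip [ 0.55399197 -0.40209368] 0.1818232867233024
0.78 [ 0.46808914 -0.39177125] 0.12032794192004102 tip [ 0.5498037  -0.39870572] 0.1874911264536802
0.82 [ 0.46585838 -0.38996675] 0.12311458297268958 tip [ 0.54544257 -0.39517793] 0.19293900971160816
```

View pics/side7.png

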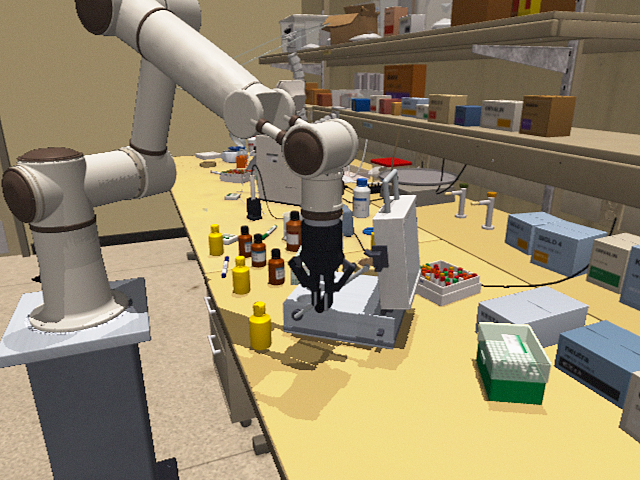

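Call:
{"method": "drive_tool", "body": {
  "rows": [
    {"travel": [-0.04,0.03,0.06],"roll": 0},
    {"travel": [-0.04,0.03,0.05],"roll": 0},
    {"travel": [0,0,0],"roll": 0},
    {"travel": [0,0,0],"roll": 0}
  ]
}}

```text
time_s: 15.22
tcp_pos: [0.4634, -0.3987, 0.0875]
tcp_rot: [179.7, 0.0, 51.4]
force: [4.3, -4.1, 4.0]
opening: 0.0117
finger_force: 40.7
```

```bash
python3 - <<'E'
from h import *
s=robot.state();print(s['time_s'],s['tcp_pos'],s['force'],s['opening'])
for c in('side','top','wrist'):
    rod(c)
    for q in('rod_tip','socket','rod_knob','handle'):lm(c,q,1)
P,im=cloud('wrist');D=P[...,:2]-O;X=D@CX;Y=D@CY;Z=P[...,2]
k=(abs(Y+.113)<.0085)&(X>-.07)&(X<.08)&(Z>.06)&(Z<.21)
for x in np.arange(-.06,.075,.01):
    q=k&(abs(X-x)<.003)
    if q.sum()>20: print(round(x,3),q.sum(),np.round(np.percentile(Z[q],[5,50,95]),4))
cv2.imwrite('pics/w8.png',im[:,:,::-1])
E
```

```text
15.2167 [ 0.46339848 -0.39869682  0.08747497] [ 4.31592238 -4.05264204  3.95699738] 0.01168593372765818
side rod 139 angle 0.767 from pivot 0.771
side rod_tip [ 0.5489 -0.3978  0.1844] 0.56
side socket [ 0.5681 -0.4152  0.1936] 0.69
side rod_knob [ 0.4681 -0.3874  0.1173] 0.71
side handle [ 0.6392 -0.3237  0.3374] 0.8
top rod 241 angle 0.769 from pivot 0.809
top rod_tip [ 0.5496 -0.4018  0.1851] 0.64
top socket [ 0.5714 -0.4132  0.1968] 0.95
top rod_knob [ 0.4699 -0.3905  0.1216] 0.67
top handle [ 0.6372 -0.3271  0.3322] 0.58
wrist rod 14328 angle 0.768 from pivot 0.795
wrist rod_knob [ 0.4682 -0.3889  0.1168] 0.68
-0.06 191 [0.0754 0.0794 0.0825]
-0.05 224 [0.085  0.0891 0.0925]
-0.04 264 [0.0944 0.0988 0.1023]
-0.03 316 [0.1043 0.1085 0.1121]
-0.02 482 [0.1144 0.1191 0.1251]
-0.01 690 [0.1245 0.1274 0.1309]
0.0 592 [0.1334 0.1374 0.1411]
0.01 754 [0.143  0.1471 0.1507]
0.02 985 [0.1527 0.157  0.1605]
0.03 1299 [0.1622 0.1666 0.1702]
0.04 1787 [0.172  0.1763 0.1799]
0.05 756 [0.1801 0.1836 0.1855]
```

View pics/w8.png

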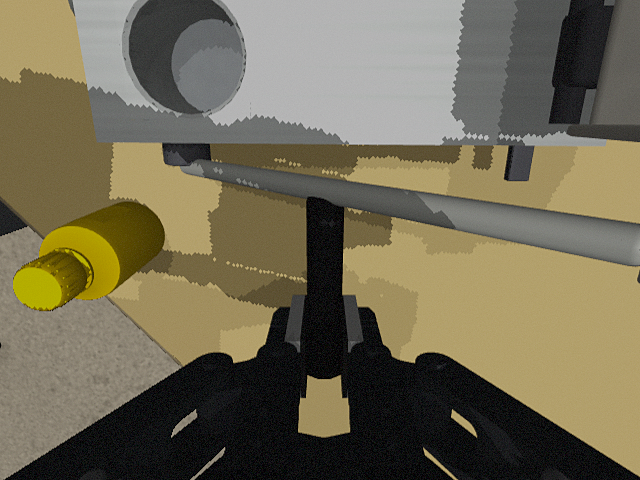

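Call:
{"method": "drive_tool", "body": {
  "rows": [
    {"travel": [0,0,0],"roll": 0},
    {"travel": [0,0,0],"roll": 0},
    {"travel": [0,0,0],"roll": 0}
  ],
  "grip": -0.3
}}

```text
time_s: 16.27
tcp_pos: [0.4609, -0.3958, 0.0847]
tcp_rot: [-179.8, -0.1, 51.4]
force: [0.0, 0.5, -0.3]
opening: 0.03
finger_force: 0.0
```

```bash
python3 - <<'E'
from h import *
s=robot.state();print(s['time_s'],s['tcp_pos'],s['force'],s['opening'])
rod('wrist');rod('side');rod('top')
E
```

```text
16.2667 [ 0.46085606 -0.39577722  0.08467241] [ 0.01547425  0.53841028 -0.30717977] 0.029995880136496296
wrist rod 14218 angle 0.769 from pivot 0.796
side rod 124 angle 0.773 from pivot 0.772
top rod 238 angle 0.772 from pivot 0.812
```

Call:
{"method": "drive_tool", "body": {
  "rows": [
    {"travel": [0,0,0],"roll": 0},
    {"travel": [0,0,0],"roll": 0},
    {"travel": [0,0,0.6],"roll": 0},
    {"travel": [0,0,0.8],"roll": 0},
    {"travel": [0,0,0.8],"roll": 0}
  ],
  "grip": 0
}}

```text
time_s: 16.83
tcp_pos: [0.4608, -0.3959, 0.1959]
tcp_rot: [-179.8, -0.1, 51.4]
force: [0.7, -0.8, 0.5]
opening: 0.0427
finger_force: 0.0
```

```bash
python3 - <<'E'
from h import *
P,im=cloud('top');caps(P[:, :].copy(),im) if 0 else None
s=robot.state();print(s['time_s'],s['tcp_pos'],s['force'])
rod('top');rod('side')
m=(P[...,2]>.02)&(P[...,0]<.56)&(P[...,0]>.49)&(abs(P[...,1])<.1)
Q=P[m];print(len(Q)); 
for y in np.arange(-.1,.1,.02):
    q=Q[abs(Q[:,1]-y)<.01]
    if len(q): print(round(y,2),len(q),q.min(0),np.median(q[:,2]))
for q in('rod_tip','socket','handle'):lm('side',q,1)
for th in(1.45,1.4,1.35): print(th,hpos(th))
E
```

```text
16.8833 [ 0.46440502 -0.40029858  0.20725832] [ 2.37695811 -1.71536386  5.99268004]
top rod 241 angle 0.782 from pivot 0.813
side rod 267 angle 0.766 from pivot 0.777
522
-0.08 13 [ 0.54576058 -0.0788266   0.04105645] 0.05947966972614184
-0.06 99 [ 0.51587201 -0.06800174  0.0240669 ] 0.05979983491398174
-0.04 150 [ 0.49100823 -0.04999755  0.02453137] 0.05962808962269639
-0.02 143 [ 0.49125748 -0.0299703   0.0398872 ] 0.061370014496765025
0.0 82 [ 0.49172607 -0.00995909  0.03231345] 0.06048494307989151
0.02 32 [0.54510722 0.01017302 0.03898805] 0.059328336002912735
0.04 3 [0.55646816 0.03052859 0.03687449] 0.05502921094064891
side rod_tip [ 0.5513 -0.3974  0.1864] 0.81
side socket [ 0.564  -0.4126  0.1912] 0.78
side handle [ 0.6321 -0.3186  0.336 ] 0.98
1.45 [ 0.64383749 -0.32942907  0.33551543]
1.4 [ 0.63372565 -0.32124942  0.33461627]
1.35 [ 0.62366138 -0.31310826  0.33306821]
```

Call:
{"method": "drive_tool", "body": {
  "rows": [
    {"travel": [0.02,0.6,0.5],"roll": 0},
    {"travel": [0.04,0.77,0.1],"roll": 0},
    {"travel": [0.04,0.77,0.0],"roll": 0},
    {"travel": [0.04,0.77,0],"roll": 0},
    {"travel": [0.04,0.77,0],"roll": 0}
  ]
}}

```text
time_s: 17.55
tcp_pos: [0.4695, -0.2107, 0.2238]
tcp_rot: [-179.8, -0.0, 51.3]
force: [0.4, -0.5, 0.0]
opening: 0.0427
finger_force: 0.0
```

Call:
{"method": "drive_tool", "body": {
  "rows": [
    {"travel": [0.04,0.77,0],"roll": 0},
    {"travel": [0.04,0.77,0],"roll": 0},
    {"travel": [0.04,0.77,0],"roll": 0},
    {"travel": [0.04,0.77,0],"roll": 0},
    {"travel": [0.04,0.77,0],"roll": 0}
  ]
}}

```text
time_s: 17.97
tcp_pos: [0.4792, -0.0183, 0.2239]
tcp_rot: [-179.8, 0.1, 51.3]
force: [1.7, 0.4, 1.0]
opening: 0.0427
finger_force: 0.0
```

Call:
{"method": "drive_tool", "body": {
  "rows": [
    {"travel": [0,0,0],"roll": 0},
    {"travel": [0,0,-0.8],"roll": 0},
    {"travel": [0,0,-0.7],"roll": 0},
    {"travel": [0,0,0],"roll": 0}
  ]
}}

```text
time_s: 18.3
tcp_pos: [0.4743, -0.0186, 0.1425]
tcp_rot: [-179.1, 0.4, 51.4]
force: [-1.8, 0.2, -1.6]
opening: 0.0426
finger_force: 0.0
```

```bash
python3 - <<'E'
from h import *
s=robot.state();print(s['time_s'],s['tcp_pos'],s['force'])
rod('side');P,im=cloud('wrist')
caps(P[:, :],im,.088,.105)
for q in('rod_tip','socket','handle'):lm('side',q,1)
E
```

```text
18.3 [ 0.47432906 -0.01864185  0.14245073] [-1.75994984  0.15244565 -1.57461837]
side rod 271 angle 0.774 from pivot 0.779
side rod_tip [ 0.5501 -0.3996  0.1858] 0.77
side socket [ 0.5631 -0.4117  0.1927] 0.57
side handle [ 0.4403 -0.3171  0.0505] 0.65
```

```bash
cat >> h.py <<'E'
def wcap(zlo=.088,zhi=.104,near=None,r=.06):
    P,im=cloud('wrist');m=((P[...,2]>zlo)&(P[...,2]<zhi)).astype(np.uint8);s=robot.state();t=s['tcp_pos']
    n,l,st,c=cv2.connectedComponentsWithStats(m);print(s['time_s'],'tcp',np.round(t,4),'op',round(s['opening'],4))
    for i in range(1,n):
        if st[i,4]>150:
            Q=P[l==i][:,:2];e=(Q.min(0)+Q.max(0))/2
            if np.hypot(*(e-t[:2]))<r: print('cap',np.round(e,4),'span',np.round(np.ptp(Q,axis=0),3),'d/.05',np.round((e-t[:2])/.05,2),'px',np.round(c[i]),im[l==i].mean(0).astype(int),'ztop',np.percentile(P[l==i][:,2],95))
E
python3 - <<'E'
from h import *
wcap()
P,im=cloud('top');caps(P[260:320],im[260:320])
E
```

```text
18.6 tcp [ 0.4822 -0.0213  0.1533] op 0.0427
cap [ 0.4844 -0.0197] span [0.025 0.024] d/.05 [0.04 0.03] px [323. 244.] [13 12 12] ztop 0.09692014529431323
cap [ 0.4732 -0.3367] [0.027 0.021] rgb [90. 91. 87.] px [455.  24.] 44
cap [0.4688 0.1208] [0.022 0.023] rgb [16. 15. 14.] px [267.  31.] 80
cap [0.4502 0.2127] [0.024 0.025] rgb [16. 15. 14.] px [230.  39.] 81
```

Call:
{"method": "drive_tool", "body": {
  "rows": [
    {"travel": [0.0,0.03,-0.7],"roll": 0},
    {"travel": [0,0,-0.7],"roll": 0},
    {"travel": [0,0,-0.5],"roll": 0},
    {"travel": [0,0,-0.26],"roll": 0},
    {"travel": [0,0,0],"roll": 0}
  ]
}}

```text
time_s: 19.07
tcp_pos: [0.4801, -0.0191, 0.0417]
tcp_rot: [-179.9, 0.0, 51.3]
force: [1.1, 0.5, 0.2]
opening: 0.0424
finger_force: 0.0
```

Call:
{"method": "drive_tool", "body": {
  "rows": [
    {"travel": [0,0,0],"roll": 0},
    {"travel": [0,0,0],"roll": 0},
    {"travel": [0,0,0],"roll": 0},
    {"travel": [0,0,0],"roll": 0}
  ],
  "grip": -1,
  "grip_force": 40
}}

```text
time_s: 19.4
tcp_pos: [0.4839, -0.0202, 0.0475]
tcp_rot: [179.6, -0.1, 51.4]
force: [-2.6, -1.3, 13.6]
opening: 0.0237
finger_force: 38.8
```

```bash
python3 - <<'E'
from h import *
s=robot.state();print(s['time_s'],s['tcp_pos'],s['tcp_rot'],s['force'],s['opening'])
d=snap('side','s9.png');rod('side')
for q in('rod_tip','socket','handle'):lm('side',q,1)
for th in(1.4,1.35,1.3,1.22): print(th,hpos(th),'sock',W(.095-.12*np.cos(th),-.113),.075+.12*np.sin(th))
print('wells',[W(-.075,y) for y in(-.062,0,.062)])
c=d['image'][130:370,180:440][:,:,::-1];cv2.imwrite('pics/s9c.png',cv2.resize(c,None,fx=2.5,fy=2.5))
E
```

```text
19.4 [ 0.48387619 -0.02017341  0.04746178] [ 1.79648431e+02 -1.13126474e-01  5.13741197e+01] [-2.60139169 -1.33301495 13.56394954] 0.023684665824158697
side rod 277 angle 0.789 from pivot 0.784
side rod_tip [ 0.5513 -0.4006  0.1846] 0.86
side socket [ 0.5591 -0.4102  0.1884] 0.92
side handle [ 0.6239 -0.3106  0.3372] 0.89
1.4 [ 0.63372565 -0.32124942  0.33461627] sock [ 0.56583551 -0.41167414] 0.1932539675986152
1.35 [ 0.62366138 -0.31310826  0.33306821] sock [ 0.56126027 -0.40797314] 0.19208680293919908
1.3 [ 0.61366984 -0.30502593  0.3308751 ] sock [ 0.5567361  -0.40431346] 0.19062698225006314
1.22 [ 0.59789691 -0.29226693  0.32603875] sock [ 0.54963181 -0.39856668] 0.1876919227582881
wells [array([ 0.48159672, -0.27793497]), array([ 0.52058935, -0.2297315 ]), array([ 0.55958198, -0.18152802])]
```

View pics/s9c.png

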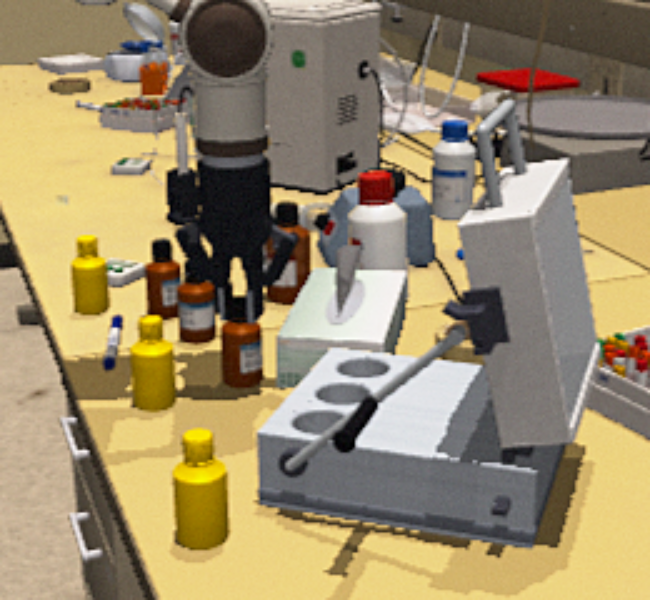

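```bash
cat >> h.py <<'E'
def wells(cam):
    d=robot.get_image(cam);K,R,t=d['camera_matrix'],d['R'],d['t'];v,u=np.mgrid[:480,:640];C=-R.T@t
    ray=np.stack([(u-K[0,2])/K[0,0],(v-K[1,2])/K[1,1],np.ones(u.shape)],-1)@R
    Z=C[2]+ray[...,2]*d['depth']; s=(.07-C[2])/ray[...,2]; Q=C[:2]+ray[...,:2]*s[...,None]
    D=Q-O;X=D@CX;Y=D@CY
    for y in(-.062,0,.062):
        m=(np.hypot(X+.075,Y-y)<.034)&(Z<.062)&(d['depth']>0)&(s>0)
        if m.sum()>20:
            p=Q[m].mean(0);print(cam,y,m.sum(),'centroid',np.round(p,4),'pred',np.round(W(-.075,y),4),'span',np.round([np.ptp(X[m]),np.ptp(Y[m])],3))
E
python3 - <<'E'
from h import *
wells('top');wells('side')
E
```

```text
top -0.062 315 centroid [ 0.4796 -0.2765] pred [ 0.4816 -0.2779] span [0.054 0.054]
top 0 311 centroid [ 0.5185 -0.2285] pred [ 0.5206 -0.2297] span [0.054 0.049]
top 0.062 306 centroid [ 0.5572 -0.1805] pred [ 0.5596 -0.1815] span [0.048 0.05 ]
side -0.062 93 centroid [ 0.4745 -0.2847] pred [ 0.4816 -0.2779] span [0.033 0.037]
side 0 101 centroid [ 0.5157 -0.2394] pred [ 0.5206 -0.2297] span [0.042 0.035]
side 0.062 90 centroid [ 0.5557 -0.191 ] pred [ 0.5596 -0.1815] span [0.044 0.037]
```

Call:
{"method": "drive_tool", "body": {
  "rows": [
    {"travel": [0,0,0.3],"roll": 0},
    {"travel": [0,0,0.6],"roll": 0},
    {"travel": [0,0,0.8],"roll": 0},
    {"travel": [0,0,0.8],"roll": 0},
    {"travel": [0,0,0.8],"roll": 0}
  ]
}}

```text
time_s: 20.17
tcp_pos: [0.4805, -0.0189, 0.2115]
tcp_rot: [179.9, -0.0, 51.4]
force: [0.8, -1.3, -1.6]
opening: 0.0231
finger_force: 41.8
```

Call:
{"method": "drive_tool", "body": {
  "rows": [
    {"travel": [0.31,-0.65,0],"roll": 0},
    {"travel": [0.31,-0.65,0],"roll": 0},
    {"travel": [0.31,-0.65,0],"roll": 0},
    {"travel": [0.31,-0.65,0],"roll": 0},
    {"travel": [0.3,-0.63,0],"roll": 0}
  ]
}}

```text
time_s: 20.58
tcp_pos: [0.5586, -0.1824, 0.2101]
tcp_rot: [179.9, -0.0, 51.4]
force: [-0.0, 0.5, -1.0]
opening: 0.0232
finger_force: 40.6
```

Call:
{"method": "drive_tool", "body": {
  "rows": [
    {"travel": [0,0,-0.6],"roll": 0},
    {"travel": [0,0,-0.6],"roll": 0},
    {"travel": [0,0,0],"roll": 0},
    {"travel": [0,0,0],"roll": 0}
  ]
}}

```text
time_s: 20.92
tcp_pos: [0.5566, -0.1798, 0.1476]
tcp_rot: [-179.8, 0.0, 51.4]
force: [0.5, 0.2, -0.9]
opening: 0.023
finger_force: 41.7
```

```bash
cat >> h.py <<'E'
def held(cam='side'):
    "axis of the held bottle: silhouette-free estimate from depth points near the tool, per height"
    P,im=cloud(cam);s=robot.state();t=s['tcp_pos'];print(s['time_s'],'tcp',np.round(t,4),'f',np.round(s['force'],1))
    C=None
    d=np.hypot(P[...,0]-t[0],P[...,1]-t[1])<.035
    m=d&(im[...,0]>1.4*im[...,2])
    for z in np.arange(.06,.2,.015):
        q=m&(abs(P[...,2]-z)<.007)
        if q.sum()>8: print(cam,round(z,3),q.sum(),np.round(P[q][:,:2].mean(0),4))
    print('lowest amber z',np.percentile(P[m][:,2],1) if m.any() else None)
E
python3 - <<'E'
from h import *
held('side');snap('side','s10.png');rod('side')
for q in('rod_tip','socket','handle'):lm('side',q,1)
d=snap('wrist','w10.png')
E
```

```text
20.9667 tcp [ 0.558  -0.1804  0.1497] f [ 0.7  0.6 -1.3]
side 0.105 73 [ 0.5501 -0.197 ]
side 0.12 71 [ 0.5463 -0.1954]
side 0.135 49 [ 0.5408 -0.1939]
side 0.15 77 [ 0.5484 -0.1952]
side 0.165 111 [ 0.5514 -0.1923]
side 0.18 15 [ 0.5498 -0.1845]
side 0.195 10 [ 0.5523 -0.182 ]
lowest amber z 0.1009952040646105
side rod 280 angle 0.798 from pivot 0.786
side rod_tip [ 0.5516 -0.396   0.1859] 0.76
side socket [ 0.557  -0.4071  0.1886] 0.56
side handle [ 0.6176 -0.3061  0.3338] 0.66
```

View pics/w10.png

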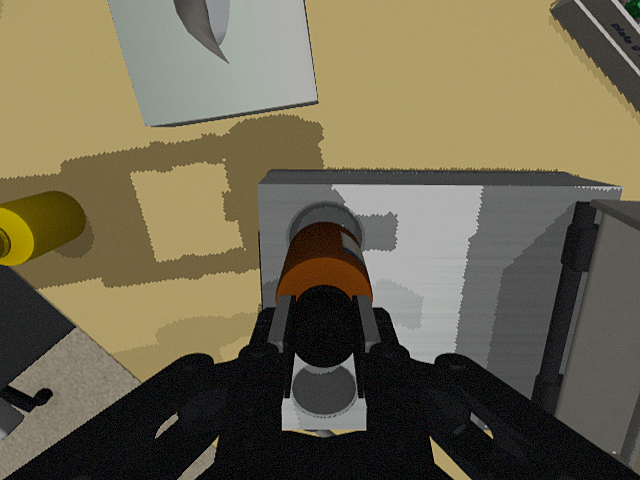

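Call:
{"method": "drive_tool", "body": {
  "rows": [
    {"travel": [0,0,-0.4],"roll": 0},
    {"travel": [0,0,-0.3],"roll": 0},
    {"travel": [0,0,-0.2],"roll": 0},
    {"travel": [0,0,0],"roll": 0}
  ]
}}

```text
time_s: 21.6
tcp_pos: [0.5565, -0.1798, 0.1009]
tcp_rot: [-179.8, 0.0, 51.4]
force: [0.1, 0.5, -1.8]
opening: 0.0235
finger_force: 41.8
```

Call:
{"method": "drive_tool", "body": {
  "rows": [
    {"travel": [0,0,-0.25],"roll": 0},
    {"travel": [0,0,-0.25],"roll": 0},
    {"travel": [0,0,-0.2],"roll": 0},
    {"travel": [0,0,0],"roll": 0}
  ]
}}

```text
time_s: 21.93
tcp_pos: [0.5565, -0.1799, 0.0653]
tcp_rot: [-179.8, 0.0, 51.4]
force: [-0.1, 0.5, -2.0]
opening: 0.0233
finger_force: 41.8
```

```bash
python3 - <<'E'
from h import *
held('side');rod('side')
for q in('rod_tip','socket','handle'):lm('side',q,1)
E
```

```text
21.9833 tcp [ 0.5568 -0.1801  0.0665] f [-0.3 -0.8 -0.9]
side 0.075 110 [ 0.5518 -0.1951]
side 0.09 55 [ 0.552  -0.1892]
side 0.105 14 [ 0.5467 -0.1822]
lowest amber z 0.06681285539443234
side rod 279 angle 0.799 from pivot 0.787
side rod_tip [ 0.5499 -0.3994  0.1851] 0.71
side socket [ 0.555  -0.4069  0.1912] 0.6
side handle [ 0.6122 -0.3035  0.335 ] 0.58
```

Call:
{"method": "drive_tool", "body": {
  "rows": [
    {"travel": [0,0,-0.07],"roll": 0},
    {"travel": [0,0,0],"roll": 0},
    {"travel": [0,0,0],"roll": 0}
  ]
}}

```text
time_s: 22.43
tcp_pos: [0.5575, -0.1804, 0.0644]
tcp_rot: [-180.0, 0.0, 51.4]
force: [0.4, -0.7, -0.9]
opening: 0.0238
finger_force: 41.8
```

Call:
{"method": "drive_tool", "body": {
  "rows": [
    {"travel": [0,0,0],"roll": 0},
    {"travel": [0,0,0],"roll": 0},
    {"travel": [0,0,0],"roll": 0},
    {"travel": [0,0,0],"roll": 0}
  ],
  "grip": 0
}}

```text
time_s: 22.77
tcp_pos: [0.5579, -0.1806, 0.0649]
tcp_rot: [180.0, -0.0, 51.4]
force: [0.3, 0.5, 0.0]
opening: 0.043
finger_force: 0.0
```

Call:
{"method": "drive_tool", "body": {
  "rows": [
    {"travel": [0,0,0.4],"roll": 0},
    {"travel": [0,0,0.8],"roll": 0},
    {"travel": [0,0,0.8],"roll": 0},
    {"travel": [0,0,0.6],"roll": 0},
    {"travel": [0,0,0],"roll": 0}
  ]
}}

```text
time_s: 23.18
tcp_pos: [0.5618, -0.1827, 0.2034]
tcp_rot: [179.2, -0.1, 51.4]
force: [0.6, -1.1, 0.6]
opening: 0.0428
finger_force: 0.0
```

```bash
python3 - <<'E'
from h import *
wcap(.098,.125,r=.15)
P,im=cloud('top');caps(P[240:320],im[240:320],.085,.12)
snap('side','s11.png');rod('side')
for q in('rod_tip','socket','handle'):lm('side',q,1)
E
```

```text
23.2333 tcp [ 0.5603 -0.182   0.1997] op 0.043
cap [ 0.5903 -0.045 ] span [0.013 0.051] d/.05 [0.6  2.74] px [212.  38.] [82 80 75] ztop 0.12241803076935644
cap [ 0.5591 -0.1806] span [0.024 0.025] d/.05 [-0.02  0.03] px [315. 232.] [11 11 11] ztop 0.11189437042841809
cap [0.5899 0.2126] [0.013 0.045] rgb [67. 30.  5.] px [230.   2.] 74
cap [0.5721 0.5984] [0.016 0.007] rgb [46. 45. 42.] px [73. 13.] 42
cap [ 0.4803 -0.3413] [0.036 0.027] rgb [79.5 80.5 75.5] px [457.  42.] 60
cap [0.4689 0.1209] [0.022 0.022] rgb [17. 15. 15.] px [268.  51.] 79
cap [0.4502 0.2131] [0.024 0.022] rgb [16. 15. 14.] px [230.  59.] 78
side rod 284 angle 0.801 from pivot 0.786
side rod_tip [ 0.5531 -0.3999  0.1861] 0.9
side socket [ 0.5543 -0.4069  0.1875] 0.89
side handle [ 0.6058 -0.2994  0.3317] 0.59
```

Call:
{"method": "drive_tool", "body": {
  "rows": [
    {"travel": [-0.22,0.755,0],"roll": 0},
    {"travel": [-0.22,0.755,0],"roll": 0},
    {"travel": [-0.22,0.755,0],"roll": 0},
    {"travel": [-0.22,0.755,0],"roll": 0},
    {"travel": [-0.22,0.755,0],"roll": 0}
  ]
}}

```text
time_s: 23.95
tcp_pos: [0.5013, 0.0099, 0.1934]
tcp_rot: [-179.9, 0.0, 51.3]
force: [1.1, 1.0, 0.5]
opening: 0.043
finger_force: 0.0
```

Call:
{"method": "drive_tool", "body": {
  "rows": [
    {"travel": [-0.22,0.755,0],"roll": 0},
    {"travel": [-0.22,0.755,0],"roll": 0},
    {"travel": [-0.22,0.755,-0.2],"roll": 0},
    {"travel": [0,0,-0.7],"roll": 0},
    {"travel": [0,0,0],"roll": 0}
  ]
}}

```text
time_s: 24.37
tcp_pos: [0.4644, 0.1232, 0.1434]
tcp_rot: [-179.5, 0.4, 51.6]
force: [-1.3, -0.1, -1.5]
opening: 0.0425
finger_force: 0.0
```

Call:
{"method": "drive_tool", "body": {
  "rows": [
    {"travel": [0,0,0],"roll": 0},
    {"travel": [0,0,0],"roll": 0}
  ]
}}

```text
time_s: 24.53
tcp_pos: [0.4701, 0.1207, 0.15]
tcp_rot: [180.0, 0.0, 51.3]
force: [0.5, -0.7, 0.2]
opening: 0.0427
finger_force: 0.0
```

```bash
python3 - <<'E'
from h import *
wcap()
snap('side','s12.png');rod('side')
for q in('rod_tip','socket','handle'):lm('side',q,1)
E
```

```text
24.5833 tcp [0.4708 0.1205 0.1508] op 0.0427
cap [0.4716 0.1211] span [0.025 0.024] d/.05 [0.02 0.01] px [324. 248.] [14 13 13] ztop 0.09693491124609616
side rod 293 angle 0.81 from pivot 0.79
side rod_tip [ 0.5527 -0.3988  0.1855] 0.69
side socket [ 0.5507 -0.4025  0.1859] 0.82
side handle [ 0.6015 -0.2936  0.3314] 0.66
```

Call:
{"method": "drive_tool", "body": {
  "rows": [
    {"travel": [0,0,-0.7],"roll": 0},
    {"travel": [0,0,-0.7],"roll": 0},
    {"travel": [0,0,-0.45],"roll": 0},
    {"travel": [0,0,-0.25],"roll": 0},
    {"travel": [0,0,0],"roll": 0}
  ]
}}

```text
time_s: 25.25
tcp_pos: [0.4671, 0.1212, 0.0416]
tcp_rot: [-179.7, 0.2, 51.3]
force: [-0.5, 0.4, 0.3]
opening: 0.0427
finger_force: 0.0
```

Call:
{"method": "drive_tool", "body": {
  "rows": [
    {"travel": [0,0,0],"roll": 0},
    {"travel": [0,0,0],"roll": 0},
    {"travel": [0,0,0],"roll": 0},
    {"travel": [0,0,0],"roll": 0}
  ],
  "grip": -1
}}

```text
time_s: 25.58
tcp_pos: [0.472, 0.1215, 0.0476]
tcp_rot: [179.8, -0.2, 51.4]
force: [-1.1, -1.0, 5.5]
opening: 0.0233
finger_force: 40.8
```

Call:
{"method": "drive_tool", "body": {
  "rows": [
    {"travel": [0,0,0.3],"roll": 0},
    {"travel": [0,0,0.6],"roll": 0},
    {"travel": [0,0,0.8],"roll": 0},
    {"travel": [0,0,0.8],"roll": 0},
    {"travel": [0,0,0.8],"roll": 0}
  ]
}}

```text
time_s: 26.0
tcp_pos: [0.4699, 0.1215, 0.2133]
tcp_rot: [179.9, -0.1, 51.4]
force: [0.6, -0.1, -1.1]
opening: 0.0234
finger_force: 40.5
```

Call:
{"method": "drive_tool", "body": {
  "rows": [
    {"travel": [0,0,0],"roll": 0},
    {"travel": [0,0,0],"roll": 0}
  ]
}}

```text
time_s: 26.17
tcp_pos: [0.4725, 0.1215, 0.2144]
tcp_rot: [179.6, -0.4, 51.4]
force: [-0.5, 0.3, -1.8]
opening: 0.0232
finger_force: 40.6
```

```bash
python3 - <<'E'
from h import *
s=robot.state();print(s['tcp_pos'],s['opening'],s['force'])
wells('top')
d=snap('side','s13.png');rod('side')
for q in('rod_tip','socket','handle'):lm('side',q,1)
c=d['image'][180:370,240:440][:,:,::-1];cv2.imwrite('pics/s13c.png',cv2.resize(c,None,fx=3,fy=3))
E
```

```text
[0.4724564  0.1215231  0.21438292] 0.023226913831614023 [-0.48993259  0.25233808 -1.79099103]
top -0.062 313 centroid [ 0.4797 -0.2764] pred [ 0.4816 -0.2779] span [0.053 0.048]
top 0 316 centroid [ 0.5186 -0.2287] pred [ 0.5206 -0.2297] span [0.054 0.049]
top 0.062 59 centroid [ 0.5661 -0.1848] pred [ 0.5596 -0.1815] span [0.046 0.05 ]
side rod 291 angle 0.811 from pivot 0.79
side rod_tip [ 0.5503 -0.4035  0.1836] 0.68
side socket [ 0.5502 -0.4     0.1844] 0.76
side handle [ 0.5997 -0.2927  0.3266] 0.69
```

View pics/s13c.png

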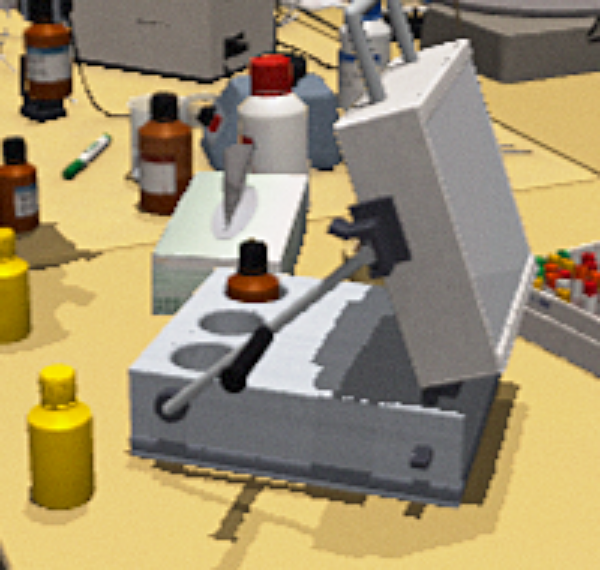

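Call:
{"method": "drive_tool", "body": {
  "rows": [
    {"travel": [0.11,-0.778,0],"roll": 0},
    {"travel": [0.11,-0.778,0],"roll": 0},
    {"travel": [0.11,-0.778,0],"roll": 0},
    {"travel": [0.11,-0.778,0],"roll": 0},
    {"travel": [0.11,-0.778,0],"roll": 0}
  ]
}}

```text
time_s: 26.88
tcp_pos: [0.4966, -0.0745, 0.2085]
tcp_rot: [-179.9, 0.0, 51.4]
force: [1.1, 0.3, -1.4]
opening: 0.023
finger_force: 40.1
```

Call:
{"method": "drive_tool", "body": {
  "rows": [
    {"travel": [0.11,-0.778,0],"roll": 0},
    {"travel": [0.11,-0.778,0],"roll": 0},
    {"travel": [0.11,-0.778,0],"roll": 0},
    {"travel": [0.11,-0.778,0],"roll": 0},
    {"travel": [0,0,0],"roll": 0}
  ]
}}

```text
time_s: 27.3
tcp_pos: [0.5186, -0.235, 0.2081]
tcp_rot: [180.0, 0.1, 51.0]
force: [0.4, 0.7, -2.1]
opening: 0.0235
finger_force: 41.0
```

Call:
{"method": "drive_tool", "body": {
  "rows": [
    {"travel": [0,0,-0.6],"roll": 0},
    {"travel": [0,0,-0.6],"roll": 0},
    {"travel": [0,0,0],"roll": 0},
    {"travel": [0,0,0],"roll": 0}
  ]
}}

```text
time_s: 27.63
tcp_pos: [0.5174, -0.2272, 0.1471]
tcp_rot: [-179.6, 0.0, 51.4]
force: [-0.8, 0.1, -0.4]
opening: 0.0233
finger_force: 41.3
```

```bash
python3 - <<'E'
from h import *
held('side');snap('side','s14.png');rod('side')
for q in('rod_tip','socket','handle'):lm('side',q,1)
E
```

```text
27.6833 tcp [ 0.5189 -0.2282  0.1495] f [-0.2 -0.4 -0.1]
side 0.105 84 [ 0.512  -0.2444]
side 0.12 46 [ 0.5073 -0.241 ]
side 0.15 58 [ 0.5118 -0.2437]
side 0.165 121 [ 0.5129 -0.2405]
side 0.18 25 [ 0.5084 -0.2326]
side 0.195 17 [ 0.5044 -0.2238]
lowest amber z 0.10079792439068652
side rod 293 angle 0.814 from pivot 0.791
side rod_tip [ 0.5489 -0.4001  0.1868] 0.8
side socket [ 0.5503 -0.4036  0.1863] 0.63
side handle [ 0.5997 -0.2876  0.3276] 0.96
```

Call:
{"method": "drive_tool", "body": {
  "rows": [
    {"travel": [0,0,-0.4],"roll": 0},
    {"travel": [0,0,-0.3],"roll": 0},
    {"travel": [0,0,-0.2],"roll": 0},
    {"travel": [0,0,0],"roll": 0}
  ]
}}

```text
time_s: 28.27
tcp_pos: [0.518, -0.2277, 0.1026]
tcp_rot: [-179.8, 0.0, 51.4]
force: [-0.3, 0.4, -1.3]
opening: 0.0235
finger_force: 41.3
```

Call:
{"method": "drive_tool", "body": {
  "rows": [
    {"travel": [0,0,-0.25],"roll": 0},
    {"travel": [0,0,-0.25],"roll": 0},
    {"travel": [0,0,-0.2],"roll": 0},
    {"travel": [0,0,-0.06],"roll": 0},
    {"travel": [0,0,0],"roll": 0}
  ]
}}

```text
time_s: 28.68
tcp_pos: [0.5183, -0.228, 0.065]
tcp_rot: [-179.8, 0.0, 51.4]
force: [0.6, 0.1, -1.2]
opening: 0.0236
finger_force: 41.3
```

Call:
{"method": "drive_tool", "body": {
  "rows": [
    {"travel": [0,0,0],"roll": 0},
    {"travel": [0,0,0],"roll": 0},
    {"travel": [0,0,0],"roll": 0},
    {"travel": [0,0,0],"roll": 0}
  ],
  "grip": 0
}}

```text
time_s: 29.02
tcp_pos: [0.5197, -0.229, 0.0673]
tcp_rot: [179.9, -0.0, 51.4]
force: [-0.8, 0.6, 0.4]
opening: 0.0426
finger_force: 0.0
```

Call:
{"method": "drive_tool", "body": {
  "rows": [
    {"travel": [0,0,0.4],"roll": 0},
    {"travel": [0,0,0.8],"roll": 0},
    {"travel": [0,0,0.8],"roll": 0},
    {"travel": [0,0,0.7],"roll": 0},
    {"travel": [0,0,0],"roll": 0}
  ]
}}

```text
time_s: 29.43
tcp_pos: [0.5234, -0.2315, 0.2113]
tcp_rot: [179.1, -0.0, 51.4]
force: [0.9, -0.8, 2.3]
opening: 0.0424
finger_force: 0.0
```

```bash
python3 - <<'E'
from h import *
wcap(.098,.125,r=.1)
P,im=cloud('top');caps(P[240:345],im[240:345],.085,.12)
E
```

```text
29.4833 tcp [ 0.522  -0.2306  0.2074] op 0.0423
cap [ 0.5586 -0.1806] span [0.024 0.024] d/.05 [0.73 1.  ] px [314. 144.] [15 14 14] ztop 0.1120418504287169
cap [ 0.5202 -0.2293] span [0.024 0.025] d/.05 [-0.04  0.03] px [315. 229.] [13 12 12] ztop 0.11192897272647544
cap [0.5899 0.2126] [0.013 0.044] rgb [67. 30.  4.] px [230.   2.] 77
cap [ 0.5557 -0.1792] [0.027 0.023] rgb [10.  8.  7.] px [389.  12.] 97
cap [0.5721 0.5986] [0.016 0.01 ] rgb [45. 45. 42.] px [73. 13.] 43
cap [0.4501 0.2136] [0.024 0.024] rgb [16. 15. 14.] px [230.  59.] 81
cap [ 0.3816 -0.0395] [0.023 0.022] rgb [142. 142.  15.] px [334.  85.] 77
cap [ 0.361  -0.3152] [0.019 0.016] rgb [141. 132.  16.] px [448.  92.] 39
cap [0.3676 0.2623] [0.022 0.023] rgb [142.  141.5  17. ] px [210.  93.] 82
```

Call:
{"method": "drive_tool", "body": {
  "rows": [
    {"travel": [-0.114,0.737,0],"roll": 0},
    {"travel": [-0.114,0.737,0],"roll": 0},
    {"travel": [-0.114,0.737,0],"roll": 0},
    {"travel": [-0.114,0.737,0],"roll": 0},
    {"travel": [-0.114,0.737,0],"roll": 0}
  ]
}}

```text
time_s: 29.95
tcp_pos: [0.4889, -0.0424, 0.1994]
tcp_rot: [-179.8, 0.1, 51.3]
force: [-0.8, 0.3, 0.7]
opening: 0.0426
finger_force: 0.0
```

Call:
{"method": "drive_tool", "body": {
  "rows": [
    {"travel": [-0.114,0.737,0],"roll": 0},
    {"travel": [-0.114,0.737,0],"roll": 0},
    {"travel": [-0.114,0.737,0],"roll": 0},
    {"travel": [-0.114,0.737,0],"roll": 0},
    {"travel": [-0.114,0.737,0],"roll": 0}
  ]
}}

```text
time_s: 30.37
tcp_pos: [0.4603, 0.1415, 0.1996]
tcp_rot: [-179.9, 0.1, 51.4]
force: [1.6, 0.8, 0.1]
opening: 0.0426
finger_force: 0.0
```

Call:
{"method": "drive_tool", "body": {
  "rows": [
    {"travel": [-0.114,0.737,0],"roll": 0},
    {"travel": [-0.114,0.737,0],"roll": 0},
    {"travel": [0,0,-0.8],"roll": 0},
    {"travel": [0,0,-0.2],"roll": 0},
    {"travel": [0,0,0],"roll": 0}
  ]
}}

```text
time_s: 30.78
tcp_pos: [0.4466, 0.213, 0.1465]
tcp_rot: [-179.6, 0.5, 51.4]
force: [0.4, -0.1, -0.4]
opening: 0.0429
finger_force: 0.0
```

Call:
{"method": "drive_tool", "body": {
  "rows": [
    {"travel": [0,0,0],"roll": 0},
    {"travel": [0,0,0],"roll": 0}
  ]
}}

```text
time_s: 30.95
tcp_pos: [0.4516, 0.2129, 0.1525]
tcp_rot: [180.0, -0.0, 51.3]
force: [0.7, -0.3, 0.8]
opening: 0.0424
finger_force: 0.0
```

```bash
python3 - <<'E'
from h import *
wcap()
E
```

```text
31.0 tcp [0.452 0.213 0.153] op 0.0429
cap [0.4534 0.2135] span [0.025 0.024] d/.05 [0.03 0.01] px [324. 246.] [12 11 11] ztop 0.09699960472383178
```

Call:
{"method": "drive_tool", "body": {
  "rows": [
    {"travel": [0,0.01,-0.7],"roll": 0},
    {"travel": [0,0,-0.7],"roll": 0},
    {"travel": [0,0,-0.45],"roll": 0},
    {"travel": [0,0,-0.27],"roll": 0},
    {"travel": [0,0,0],"roll": 0}
  ]
}}

```text
time_s: 31.42
tcp_pos: [0.4492, 0.213, 0.0435]
tcp_rot: [-179.8, 0.2, 51.3]
force: [-0.4, 0.1, 0.3]
opening: 0.0427
finger_force: 0.0
```

Call:
{"method": "drive_tool", "body": {
  "rows": [
    {"travel": [0,0,0],"roll": 0},
    {"travel": [0,0,0],"roll": 0},
    {"travel": [0,0,0],"roll": 0},
    {"travel": [0,0,0],"roll": 0}
  ],
  "grip": -1
}}

```text
time_s: 31.75
tcp_pos: [0.4529, 0.2143, 0.0478]
tcp_rot: [179.8, -0.2, 51.4]
force: [0.3, -1.2, 5.5]
opening: 0.0234
finger_force: 41.9
```

Call:
{"method": "drive_tool", "body": {
  "rows": [
    {"travel": [0,0,0.3],"roll": 0},
    {"travel": [0,0,0.6],"roll": 0},
    {"travel": [0,0,0.8],"roll": 0},
    {"travel": [0,0,0.8],"roll": 0},
    {"travel": [0,0,0.8],"roll": 0}
  ]
}}

```text
time_s: 32.17
tcp_pos: [0.4502, 0.2141, 0.2127]
tcp_rot: [-180.0, -0.0, 51.4]
force: [0.8, 0.0, -2.1]
opening: 0.0235
finger_force: 40.9
```

Call:
{"method": "drive_tool", "body": {
  "rows": [
    {"travel": [0,0,0],"roll": 0},
    {"travel": [0,0,0],"roll": 0},
    {"travel": [0,0,0],"roll": 0}
  ]
}}

```text
time_s: 32.42
tcp_pos: [0.4503, 0.2141, 0.2101]
tcp_rot: [-180.0, 0.0, 51.4]
force: [-0.6, -1.2, -2.1]
opening: 0.0236
finger_force: 39.4
```

```bash
python3 - <<'E'
from h import *
wells('top');s=robot.state();print(s['tcp_pos'],s['opening'])
snap('side','s15.png');rod('side')
for q in('rod_tip','socket','handle'):lm('side',q,1)
E
```

```text
top -0.062 313 centroid [ 0.4798 -0.2763] pred [ 0.4816 -0.2779] span [0.049 0.057]
top 0 63 centroid [ 0.5241 -0.2279] pred [ 0.5206 -0.2297] span [0.05  0.054]
top 0.062 58 centroid [ 0.5646 -0.1831] pred [ 0.5596 -0.1815] span [0.048 0.048]
[0.44969873 0.21392115 0.20900147] 0.02324656315196896
side rod 292 angle 0.806 from pivot 0.789
side rod_tip [ 0.5511 -0.3966  0.1866] 0.55
side socket [ 7.649e-01 -4.420e-02 -2.000e-04] 0.73
side handle [ 0.5985 -0.292   0.3308] 0.74
```

Call:
{"method": "drive_tool", "body": {
  "rows": [
    {"travel": [0.05,-0.755,0],"roll": 0},
    {"travel": [0.05,-0.755,0],"roll": 0},
    {"travel": [0.05,-0.755,0],"roll": 0},
    {"travel": [0.05,-0.755,0],"roll": 0},
    {"travel": [0.05,-0.755,0],"roll": 0}
  ]
}}

```text
time_s: 33.13
tcp_pos: [0.4628, 0.0238, 0.21]
tcp_rot: [-180.0, 0.0, 51.4]
force: [0.6, -0.6, -1.4]
opening: 0.0235
finger_force: 39.6
```

Call:
{"method": "drive_tool", "body": {
  "rows": [
    {"travel": [0.05,-0.755,0],"roll": 0},
    {"travel": [0.05,-0.755,0],"roll": 0},
    {"travel": [0.05,-0.755,0],"roll": 0},
    {"travel": [0.05,-0.755,0],"roll": 0},
    {"travel": [0.05,-0.755,0],"roll": 0}
  ]
}}

```text
time_s: 33.55
tcp_pos: [0.4753, -0.1652, 0.21]
tcp_rot: [-180.0, -0.0, 51.3]
force: [-0.4, 0.5, -2.1]
opening: 0.0235
finger_force: 39.6
```

Call:
{"method": "drive_tool", "body": {
  "rows": [
    {"travel": [0.05,-0.755,0],"roll": 0},
    {"travel": [0.05,-0.755,0],"roll": 0},
    {"travel": [0,-0.752,0],"roll": 0},
    {"travel": [0,0,-0.4],"roll": 0},
    {"travel": [0,0,0],"roll": 0}
  ]
}}

```text
time_s: 33.97
tcp_pos: [0.4788, -0.277, 0.1865]
tcp_rot: [-179.6, -0.0, 51.2]
force: [-0.0, 1.6, -2.7]
opening: 0.0232
finger_force: 40.6
```

Call:
{"method": "drive_tool", "body": {
  "rows": [
    {"travel": [0,0,-0.4],"roll": 0},
    {"travel": [0,0,-0.4],"roll": 0},
    {"travel": [0,0,0],"roll": 0},
    {"travel": [0,0,0],"roll": 0}
  ]
}}

```text
time_s: 34.3
tcp_pos: [0.48, -0.2749, 0.1495]
tcp_rot: [-179.8, -0.0, 51.4]
force: [0.1, -0.1, -1.2]
opening: 0.0232
finger_force: 40.7
```

```bash
python3 - <<'E'
from h import *
held('side')
E
```

```text
34.35 tcp [ 0.4809 -0.2758  0.1511] f [-0.  -0.2  0.4]
side 0.105 77 [ 0.4735 -0.2917]
side 0.12 93 [ 0.4701 -0.2912]
side 0.135 60 [ 0.464  -0.2901]
side 0.15 88 [ 0.4705 -0.2912]
side 0.165 149 [ 0.4746 -0.2887]
side 0.18 33 [ 0.4755 -0.2822]
side 0.195 22 [ 0.4795 -0.2764]
lowest amber z 0.1036219651517289
```

Call:
{"method": "drive_tool", "body": {
  "rows": [
    {"travel": [-0.01,-0.01,-0.4],"roll": 0},
    {"travel": [0,0,-0.3],"roll": 0},
    {"travel": [0,0,-0.2],"roll": 0},
    {"travel": [0,0,0],"roll": 0}
  ]
}}

```text
time_s: 34.68
tcp_pos: [0.4796, -0.276, 0.1044]
tcp_rot: [-179.8, -0.0, 51.4]
force: [-0.5, -0.2, -1.7]
opening: 0.0233
finger_force: 40.7
```

Call:
{"method": "drive_tool", "body": {
  "rows": [
    {"travel": [0,0,-0.25],"roll": 0},
    {"travel": [0,0,-0.25],"roll": 0},
    {"travel": [0,0,-0.2],"roll": 0},
    {"travel": [0,0,-0.08],"roll": 0},
    {"travel": [0,0,0],"roll": 0}
  ]
}}

```text
time_s: 35.1
tcp_pos: [0.4794, -0.2762, 0.0648]
tcp_rot: [-179.8, -0.0, 51.4]
force: [0.2, -0.6, -0.8]
opening: 0.0231
finger_force: 40.7
```

Call:
{"method": "drive_tool", "body": {
  "rows": [
    {"travel": [0,0,0],"roll": 0},
    {"travel": [0,0,0],"roll": 0},
    {"travel": [0,0,0],"roll": 0},
    {"travel": [0,0,0],"roll": 0}
  ],
  "grip": 0
}}

```text
time_s: 35.43
tcp_pos: [0.4808, -0.2775, 0.0673]
tcp_rot: [179.9, 0.0, 51.4]
force: [-0.4, -0.2, -0.1]
opening: 0.0425
finger_force: 0.0
```

Call:
{"method": "drive_tool", "body": {
  "rows": [
    {"travel": [0,0,0.4],"roll": 0},
    {"travel": [0,0,0.8],"roll": 0},
    {"travel": [0,0,0.8],"roll": 0},
    {"travel": [0,0,0.8],"roll": 0},
    {"travel": [0,0,0.8],"roll": 0}
  ]
}}

```text
time_s: 35.85
tcp_pos: [0.4801, -0.2768, 0.2489]
tcp_rot: [179.9, 0.0, 51.4]
force: [0.9, -0.2, -0.1]
opening: 0.0427
finger_force: 0.0
```

Call:
{"method": "drive_tool", "body": {
  "rows": [
    {"travel": [-0.1,0.1,0.8],"roll": 0},
    {"travel": [-0.1,0.1,0.8],"roll": 0},
    {"travel": [0,0,0.6],"roll": 0},
    {"travel": [0,0,0],"roll": 0},
    {"travel": [0,0,0],"roll": 0}
  ]
}}

```text
time_s: 36.27
tcp_pos: [0.4711, -0.2677, 0.3594]
tcp_rot: [179.7, 0.0, 51.4]
force: [0.1, -1.1, -0.1]
opening: 0.0428
finger_force: 0.0
```

```bash
python3 - <<'E'
from h import *
wcap(.1,.125,r=.15)
snap('wrist','w16.png');d=snap('side','s16.png');rod('side');snap('top','t16.png')
for c in('side','top','wrist'):
    for q in('rod_tip','socket','handle'):lm(c,q,1)
P,im=cloud('top');caps(P[240:345],im[240:345],.085,.12)
print(hpos(1.22))
cv2.imwrite('pics/s16c.png',cv2.resize(d['image'][180:370,240:440][:,:,::-1],None,fx=3,fy=3))
E
```

```text
36.3167 tcp [ 0.4704 -0.2671  0.3568] op 0.0429
cap [ 0.5588 -0.1808] span [0.024 0.024] d/.05 [1.77 1.72] px [335.  73.] [24 23 23] ztop 0.11217657264716686
cap [ 0.5202 -0.2293] span [0.024 0.024] d/.05 [1.   0.76] px [335. 136.] [24 23 23] ztop 0.11237064579671847
cap [ 0.4805 -0.2769] span [0.024 0.024] d/.05 [ 0.2 -0.2] px [333. 194.] [17 16 16] ztop 0.11199046751552894
cap [ 0.4768 -0.3726] span [0.057 0.07 ] d/.05 [ 0.13 -2.11] px [380. 250.] [82 80 72] ztop 0.12471964334438622
side rod 287 angle 0.804 from pivot 0.788
side rod_tip [ 0.5497 -0.4029  0.1841] 0.92
side socket [ 0.5503 -0.3982  0.1879] 0.96
side handle [ 0.5977 -0.2888  0.3285] 0.91
top socket [ 0.555  -0.3974  0.188 ] 0.56
top handle [ 0.5982 -0.2955  0.3233] 0.67
wrist socket [ 0.5484 -0.4021  0.1877] 0.93
wrist handle [ 0.5984 -0.2965  0.3266] 0.63
cap [0.5898 0.2135] [0.013 0.043] rgb [68. 31.  6.] px [230.   2.] 70
cap [ 0.5569 -0.1799] [0.03  0.032] rgb [18. 17. 14.] px [389.  12.] 103
cap [0.5717 0.606 ] [0.017 0.027] rgb [48. 46. 43.] px [73. 13.] 47
cap [ 0.5163 -0.2314] [0.03  0.031] rgb [17. 16. 12.] px [409.  28.] 103
cap [ 0.4782 -0.274 ] [0.03  0.028] rgb [16. 13.  8.] px [429.  43.] 103
cap [ 0.3815 -0.0395] [0.024 0.022] rgb [145.  145.5  16. ] px [334.  85.] 78
cap [ 0.362  -0.3121] [0.022 0.024] rgb [143.  128.   11.5] px [445.  91.] 86
cap [0.3674 0.2615] [0.023 0.024] rgb [144. 142.  19.] px [211.  93.] 84
[ 0.59789691 -0.29226693  0.32603875]
```

View pics/s16c.png

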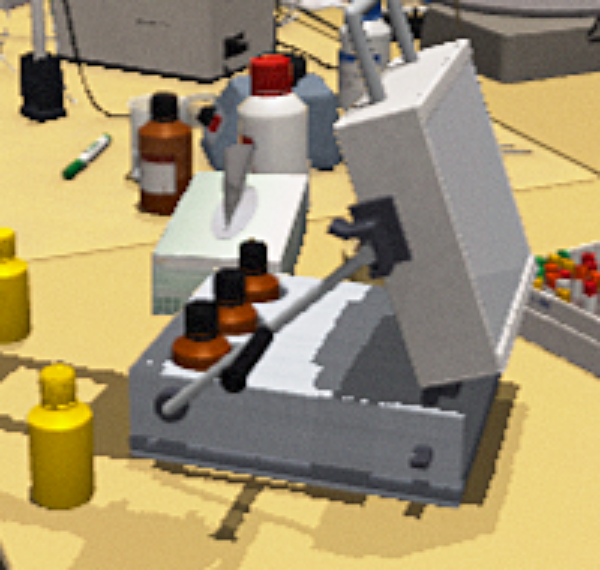

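Call:
{"method": "drive_tool", "body": {
  "rows": [
    {"travel": [0.64,-0.13,0],"roll": 0},
    {"travel": [0.64,-0.13,0],"roll": 0},
    {"travel": [0.64,-0.13,0],"roll": 0},
    {"travel": [0.63,-0.12,0],"roll": 0},
    {"travel": [0,0,0],"roll": 0}
  ]
}}

```text
time_s: 37.43
tcp_pos: [0.6013, -0.2927, 0.3517]
tcp_rot: [-179.7, -0.0, 51.5]
force: [-0.4, -0.3, -1.9]
opening: 0.0425
finger_force: 0.0
```

Call:
{"method": "drive_tool", "body": {
  "rows": [
    {"travel": [0,0,0],"roll": 0},
    {"travel": [0,0,0],"roll": 0},
    {"travel": [0,0,0],"roll": 0}
  ]
}}

```text
time_s: 37.68
tcp_pos: [0.5972, -0.2925, 0.3577]
tcp_rot: [179.9, 0.0, 51.3]
force: [0.6, -0.7, -0.4]
opening: 0.043
finger_force: 0.0
```

```bash
python3 - <<'E'
from h import *
P,im=cloud('wrist');s=robot.state();t=s['tcp_pos'];print(t)
D=P[...,:2]-O;X=D@CX;Y=D@CY;Z=P[...,2];e=t[:2]-O;print('tcp w',e@CX,e@CY)
k=(abs(Y)<.04)&(Z>.30)&(Z<.345)&(abs(X-.025)<.035)
print(k.sum(),np.percentile(X[k],[2,50,98]),np.percentile(Z[k],[50,95]))
E
```

```text
[ 0.59712338 -0.2924972   0.35799654]
tcp w 0.02397751381398925 -0.0006655119203916582
2868 [0.02189146 0.02740508 0.03307825] [0.33273549 0.33416501]
```

Call:
{"method": "drive_tool", "body": {
  "rows": [
    {"travel": [0.05,-0.04,-0.5],"roll": 0},
    {"travel": [0,0,-0.5],"roll": 0},
    {"travel": [0,0,-0.46],"roll": 0},
    {"travel": [0,0,0],"roll": 0},
    {"travel": [0,0,0],"roll": 0}
  ]
}}

```text
time_s: 38.15
tcp_pos: [0.5992, -0.2941, 0.2833]
tcp_rot: [-179.9, 0.0, 51.3]
force: [-0.2, 0.3, 0.4]
opening: 0.0426
finger_force: 0.0
```

Call:
{"method": "drive_tool", "body": {
  "rows": [
    {"travel": [0,0,0],"roll": 0},
    {"travel": [0,0,0],"roll": 0},
    {"travel": [0,0,0],"roll": 0},
    {"travel": [0,0,0],"roll": 0}
  ],
  "grip": -1,
  "grip_force": 60
}}

```text
time_s: 38.48
tcp_pos: [0.6006, -0.2948, 0.2868]
tcp_rot: [179.8, 0.0, 51.4]
force: [-3.7, 1.8, 5.1]
opening: 0.0099
finger_force: 58.5
```

```bash
python3 - <<'E'
from h import *
rows(np.array([hpos(t) for t in np.linspace(1.22,1.5,9)]))
E
```

```text
[{"travel": [0.14, -0.11, 0.05], "roll": 0}, {"travel": [0.14, -0.11, 0.04], "roll": 0}, {"travel": [0.14, -0.12, 0.03], "roll": 0}, {"travel": [0.14, -0.11, 0.03], "roll": 0}, {"travel": [0.14, -0.11, 0.02], "roll": 0}]
[{"travel": [0.14, -0.12, 0.01], "roll": 0}, {"travel": [0.14, -0.11, 0.01], "roll": 0}, {"travel": [0.14, -0.12, 0.0], "roll": 0}]
```

Call:
{"method": "drive_tool", "body": {
  "rows": [
    {"travel": [0.14,-0.11,0.05],"roll": 0},
    {"travel": [0.14,-0.11,0.04],"roll": 0},
    {"travel": [0.14,-0.12,0.03],"roll": 0},
    {"travel": [0.14,-0.11,0.03],"roll": 0},
    {"travel": [0.14,-0.11,0.02],"roll": 0}
  ]
}}

```text
time_s: 38.9
tcp_pos: [0.6314, -0.3199, 0.2946]
tcp_rot: [-179.3, 0.1, 51.4]
force: [-20.0, 10.8, 9.8]
opening: 0.0098
finger_force: 59.6
```

Call:
{"method": "drive_tool", "body": {
  "rows": [
    {"travel": [0.14,-0.12,0.01],"roll": 0},
    {"travel": [0.14,-0.11,0.01],"roll": 0},
    {"travel": [0.12,-0.1,0.0],"roll": 0},
    {"travel": [0.0,0.0,0.0],"roll": 0},
    {"travel": [0.0,0.0,0.0],"roll": 0}
  ]
}}

```text
time_s: 39.32
tcp_pos: [0.655, -0.339, 0.2967]
tcp_rot: [179.9, 0.0, 51.4]
force: [-5.4, 2.6, 7.8]
opening: 0.0098
finger_force: 58.9
```

```bash
python3 - <<'E'
from h import *
print(robot.state()['tcp_pos'],robot.state()['force'])
snap('side','s17.png');snap('top','t17.png');rod('side');rod('top')
for c in('side','top'):
    for q in('rod_tip','socket','handle','rod_knob'):lm(c,q,1)
E
```

```text
[ 0.65504227 -0.33901437  0.29673873] [-5.4219171   2.55262049  7.7971514 ]
side rod 267 angle 0.767 from pivot 0.777
top rod 0 angle 3.142 from pivot nan
side rod_tip [ 0.5503 -0.4     0.1851] 0.66
side socket [ 0.5742 -0.4216  0.1902] 0.82
side handle [ 0.6544 -0.3371  0.3353] 0.92
side rod_knob [ 0.4681 -0.3898  0.1161] 0.61
top socket [ 0.5788 -0.4202  0.1969] 0.58
top handle [ 0.6524 -0.3395  0.3329] 0.96
top rod_knob [ 0.4666 -0.3902  0.1192] 0.63h.py:44: RuntimeWarning: Mean of empty slice.
  c=np.c_[X[k],Z[k]];p=c.mean(0);u=np.linalg.svd(c-p)[2][0];a=np.arctan2(u[1],u[0])
  ret = um.true_divide(
```

Call:
{"method": "drive_tool", "body": {
  "rows": [
    {"travel": [0,0,0],"roll": 0},
    {"travel": [0,0,0],"roll": 0},
    {"travel": [0,0,0],"roll": 0}
  ],
  "grip": 0,
  "grip_force": 40
}}

```text
time_s: 40.17
tcp_pos: [0.6555, -0.3392, 0.2934]
tcp_rot: [179.9, -0.0, 51.4]
force: [0.1, 0.6, 0.1]
opening: 0.0426
finger_force: 0.0
```

Call:
{"method": "drive_tool", "body": {
  "rows": [
    {"travel": [0,0,0.7],"roll": 0},
    {"travel": [-0.2,-0.06,0.5],"roll": 0},
    {"travel": [-0.73,-0.22,0],"roll": 0},
    {"travel": [-0.73,-0.22,0],"roll": 0},
    {"travel": [-0.73,-0.22,0],"roll": 0}
  ]
}}

```text
time_s: 40.58
tcp_pos: [0.5349, -0.3752, 0.3533]
tcp_rot: [179.9, 0.0, 51.4]
force: [-0.7, -0.7, 0.1]
opening: 0.0429
finger_force: 0.0
```

Call:
{"method": "drive_tool", "body": {
  "rows": [
    {"travel": [-0.73,-0.22,0],"roll": 0},
    {"travel": [-0.72,-0.24,0],"roll": 0},
    {"travel": [0,0,-0.8],"roll": 0},
    {"travel": [0,0,-0.8],"roll": 0},
    {"travel": [0,0,-0.8],"roll": 0}
  ]
}}

```text
time_s: 41.0
tcp_pos: [0.4629, -0.3989, 0.2327]
tcp_rot: [179.8, 0.0, 51.3]
force: [0.2, 0.2, -0.2]
opening: 0.0424
finger_force: 0.0
```

Call:
{"method": "drive_tool", "body": {
  "rows": [
    {"travel": [0,0,-0.8],"roll": 0},
    {"travel": [0,0,-0.6],"roll": 0},
    {"travel": [0,0,0],"roll": 0},
    {"travel": [0,0,0],"roll": 0}
  ]
}}

```text
time_s: 41.33
tcp_pos: [0.4626, -0.3971, 0.1617]
tcp_rot: [-179.8, -0.1, 51.4]
force: [0.4, 0.5, 0.4]
opening: 0.0428
finger_force: 0.0
```

```bash
python3 - <<'E'
from h import *
P,im=cloud('wrist');s=robot.state();t=s['tcp_pos'];print(s['time_s'],t)
D=P[...,:2]-O;X=D@CX;Y=D@CY;Z=P[...,2];e=t[:2]-O;print('tcp w',e@CX,e@CY)
for y in(-.17,-.155,-.14):
    k=(abs(Y-y)<.006)&(Z>.1)&(Z<.14)&(abs(X+.014)<.025)
    if k.sum(): print(y,k.sum(),np.percentile(X[k],[2,98]),np.percentile(Z[k],95))
rod('wrist')
E
```

```text
41.3833 [ 0.46382504 -0.39864871  0.16455161]
tcp w -0.012898547076125732 -0.16702880693075864
-0.17 446 [-0.01899226 -0.0061358 ] 0.12797044838974303
-0.155 476 [-0.01898327 -0.00579183] 0.12790003600696542
-0.14 506 [-0.01898322 -0.00604504] 0.12794768468143375
wrist rod 4724 angle 0.769 from pivot 0.798
```

Call:
{"method": "drive_tool", "body": {
  "rows": [
    {"travel": [0.01,0,-0.6],"roll": 0},
    {"travel": [0,0,-0.6],"roll": 0},
    {"travel": [0,0,-0.5],"roll": 0},
    {"travel": [0,0,0],"roll": 0}
  ]
}}

```text
time_s: 41.77
tcp_pos: [0.4627, -0.3965, 0.0754]
tcp_rot: [-179.7, -0.1, 51.4]
force: [-0.5, 1.8, -1.8]
opening: 0.0427
finger_force: 0.0
```

Call:
{"method": "drive_tool", "body": {
  "rows": [
    {"travel": [0,0,0],"roll": 0},
    {"travel": [0,0,0],"roll": 0},
    {"travel": [0,0,0],"roll": 0},
    {"travel": [0,0,0],"roll": 0}
  ],
  "grip": -1
}}

```text
time_s: 42.1
tcp_pos: [0.4653, -0.4, 0.0813]
tcp_rot: [179.7, 0.1, 51.4]
force: [0.9, -1.3, 2.8]
opening: 0.0124
finger_force: 39.1
```

```bash
python3 - <<'E'
from h import *
s=robot.state();print(s['time_s'],s['tcp_pos'],s['opening'],s['force'])
rows(np.array([np.r_[W(-.085+.1*np.cos(p),-.167),.05+.1*np.sin(p)] for p in np.linspace(.77,.03,11)]))
snap('side','s18.png');lm('side','handle',1);lm('side','socket',1)
E
```

```text
42.1 [ 0.4653444  -0.39998414  0.08128749] 0.012356905218373371 [ 0.88023762 -1.34890329  2.82551164]
[{"travel": [0.08, -0.06, -0.11], "roll": 0}, {"travel": [0.07, -0.06, -0.12], "roll": 0}, {"travel": [0.06, -0.05, -0.12], "roll": 0}, {"travel": [0.06, -0.05, -0.13], "roll": 0}, {"travel": [0.05, -0.04, -0.13], "roll": 0}]
[{"travel": [0.04, -0.03, -0.14], "roll": 0}, {"travel": [0.03, -0.03, -0.14], "roll": 0}, {"travel": [0.02, -0.01, -0.15], "roll": 0}, {"travel": [0.02, -0.02, -0.14], "roll": 0}, {"travel": [0.01, -0.0, -0.15], "roll": 0}]
side handle [ 0.6471 -0.3293  0.339 ] 0.84
side socket [ 0.5691 -0.4204  0.1911] 0.71
```

Call:
{"method": "drive_tool", "body": {
  "rows": [
    {"travel": [0.08,-0.06,-0.11],"roll": 0},
    {"travel": [0.07,-0.06,-0.12],"roll": 0},
    {"travel": [0.06,-0.05,-0.12],"roll": 0},
    {"travel": [0.06,-0.05,-0.13],"roll": 0},
    {"travel": [0.05,-0.04,-0.13],"roll": 0}
  ]
}}

```text
time_s: 42.67
tcp_pos: [0.4802, -0.412, 0.0475]
tcp_rot: [179.9, 0.0, 51.4]
force: [-0.1, -3.0, 3.7]
opening: 0.0124
finger_force: 41.8
```

Call:
{"method": "drive_tool", "body": {
  "rows": [
    {"travel": [0.04,-0.03,-0.14],"roll": 0},
    {"travel": [0.03,-0.03,-0.14],"roll": 0},
    {"travel": [0.02,-0.01,-0.15],"roll": 0},
    {"travel": [0.02,-0.02,-0.14],"roll": 0},
    {"travel": [0,0,0],"roll": 0}
  ]
}}

```text
time_s: 43.08
tcp_pos: [0.4851, -0.4159, 0.017]
tcp_rot: [180.0, 0.0, 51.3]
force: [1.7, -6.2, -0.9]
opening: 0.0122
finger_force: 43.4
```

```bash
cat >> h.py <<'E'
def flat(cam):
    P,_=cloud(cam);D=P[...,:2]-O;X=D@CX;Y=D@CY;Z=P[...,2]
    k=(abs(Y+.113)<.008)&(X>.025)&(X<.1)&(Z>.03)&(Z<.085)
    print(cam,k.sum(),'slope',np.polyfit(X[k],Z[k],1)[0],'z@.06',np.percentile(Z[k&(abs(X-.06)<.01)],[50,95]))
E
python3 - <<'E'
from h import *
s=robot.state();print(s['time_s'],s['tcp_pos'],s['opening'],s['force'])
for c in('side','wrist','top'):
    flat(c)
    for q in('rod_tip','rod_knob'):lm(c,q,1)
E
```

```text
43.0833 [ 0.48513776 -0.41586148  0.01699434] 0.012204007945239041 [ 1.69435978 -6.2029421  -0.91491851]
side 158 slope -0.14240844710730685 z@.06 [0.06175104 0.06486463]
side rod_tip [ 0.593  -0.4369  0.0665] 0.66
side rod_knob [ 0.4877 -0.4073  0.0549] 0.65
wrist 7285 slope -0.03596146955706166 z@.06 [0.06614443 0.06768104]
wrist rod_tip [ 0.5916 -0.435   0.0596] 0.62
wrist rod_knob [ 0.4867 -0.4092  0.0542] 0.76
top 120 slope -0.08712168928755694 z@.06 [0.06534087 0.06902855]
top rod_tip [ 0.5914 -0.4354  0.0642] 0.64
top rod_knob [ 0.5558 -0.1871  0.0597] 0.74
```

Call:
{"method": "drive_tool", "body": {
  "rows": [
    {"travel": [0,0,-0.08],"roll": 0},
    {"travel": [0,0,-0.06],"roll": 0},
    {"travel": [0,0,0],"roll": 0},
    {"travel": [0,0,0],"roll": 0}
  ]
}}

```text
time_s: 43.87
tcp_pos: [0.4854, -0.416, 0.011]
tcp_rot: [179.9, 0.0, 51.3]
force: [3.1, -7.2, -1.9]
opening: 0.0121
finger_force: 43.8
```

```bash
python3 - <<'E'
from h import *
s=robot.state();print(s['time_s'],s['tcp_pos'],s['opening'],s['force'])
for c in('side','wrist','top'):
    flat(c)
    for q in('rod_tip','rod_knob','handle'):lm(c,q,1)
E
```

```text
43.8667 [ 0.48537401 -0.416024    0.0109605 ] 0.012144648060368796 [ 3.10962913 -7.22104351 -1.86609074]
side 157 slope -0.09977341962151194 z@.06 [0.053954   0.05666816]
side rod_tip [ 0.5969 -0.4317  0.052 ] 0.78
side rod_knob [ 0.4928 -0.4079  0.0488] 0.75
side handle [ 0.6398 -0.3252  0.3372] 0.94
wrist 6828 slope -0.04739516568411956 z@.06 [0.056978   0.05837526]
wrist rod_tip [ 0.5936 -0.4327  0.0526] 0.73
wrist rod_knob [ 0.4887 -0.4092  0.0469] 0.87
top 120 slope -0.03985923510473255 z@.06 [0.05443671 0.05913716]
top rod_tip [ 0.591  -0.4347  0.049 ] 0.53
top rod_knob [ 0.4886 -0.4098  0.0525] 0.54
top handle [ 0.6413 -0.3281  0.3296] 0.74
```

Call:
{"method": "drive_tool", "body": {
  "rows": [
    {"travel": [0,0,0],"roll": 0},
    {"travel": [0,0,0],"roll": 0},
    {"travel": [0,0,0],"roll": 0},
    {"travel": [0,0,0],"roll": 0}
  ],
  "grip": 0
}}

```text
time_s: 44.8
tcp_pos: [0.4848, -0.4142, 0.0109]
tcp_rot: [-179.9, -0.1, 51.4]
force: [-0.8, -0.7, 0.3]
opening: 0.0427
finger_force: 0.0
```

Call:
{"method": "drive_tool", "body": {
  "rows": [
    {"travel": [0,0,0.5],"roll": 0},
    {"travel": [0,0,0.8],"roll": 0},
    {"travel": [0,0,0.8],"roll": 0},
    {"travel": [0,0,0.8],"roll": 0},
    {"travel": [0,0,0.8],"roll": 0}
  ]
}}

```text
time_s: 45.22
tcp_pos: [0.4849, -0.4146, 0.1984]
tcp_rot: [-179.9, -0.0, 51.4]
force: [1.7, -0.7, 0.1]
opening: 0.0427
finger_force: 0.0
```

Call:
{"method": "drive_tool", "body": {
  "rows": [
    {"travel": [0,0,0.8],"roll": 0},
    {"travel": [0,0,0.8],"roll": 0},
    {"travel": [0,0,0.8],"roll": 0},
    {"travel": [0,0,0.8],"roll": 0},
    {"travel": [0.6,0.38,0.2],"roll": 0}
  ]
}}

```text
time_s: 45.63
tcp_pos: [0.5132, -0.4007, 0.3758]
tcp_rot: [179.4, 0.3, 51.0]
force: [0.8, -0.0, 1.6]
opening: 0.0423
finger_force: 0.0
```

Call:
{"method": "drive_tool", "body": {
  "rows": [
    {"travel": [0.6,0.38,0],"roll": 0},
    {"travel": [0.6,0.38,0],"roll": 0},
    {"travel": [0.6,0.38,0],"roll": 0},
    {"travel": [0.56,0.38,0],"roll": 0},
    {"travel": [0,0,0],"roll": 0}
  ]
}}

```text
time_s: 46.05
tcp_pos: [0.6373, -0.3152, 0.3649]
tcp_rot: [-179.8, -0.2, 51.8]
force: [0.5, -0.0, -1.1]
opening: 0.0425
finger_force: 0.0
```

Call:
{"method": "drive_tool", "body": {
  "rows": [
    {"travel": [0,0,0],"roll": 0},
    {"travel": [0,0,0],"roll": 0}
  ]
}}

```text
time_s: 46.22
tcp_pos: [0.633, -0.3204, 0.3664]
tcp_rot: [-179.9, 0.0, 51.4]
force: [-0.6, 0.3, 0.5]
opening: 0.0428
finger_force: 0.0
```

```bash
cat >> h.py <<'E'
def bar(x0,z0):
    P,im=cloud('wrist');s=robot.state();t=s['tcp_pos'];print(s['time_s'],t)
    D=P[...,:2]-O;X=D@CX;Y=D@CY;Z=P[...,2];e=t[:2]-O;print('tcp w',e@CX,e@CY)
    k=(abs(Y)<.04)&(abs(Z-z0)<.02)&(abs(X-x0)<.035)
    if k.sum():
        b=np.percentile(X[k],[2,50,98]);print(k.sum(),b,np.percentile(Z[k],[50,95]));dx=(b[0]+b[2])/2-e@CX;print('shift/.05',dx*CX/.05)
E
python3 - <<'E'
from h import *
bar(.07,.335);snap('side','s20.png')
for q in('rod_tip','rod_knob','handle'):lm('side',q,1)
flat('side')
E
```

```text
46.2667 [ 0.63261714 -0.32095834  0.36683115]
tcp w 0.06947262871807627 -0.0004708461448779405
2919 [0.0666378  0.07239301 0.07821586] [0.34078865 0.34226902]
shift/.05 [ 0.04593639 -0.03715874]
side rod_tip [ 0.6345 -0.3189  0.3392] 0.41
side rod_knob [ 0.4901 -0.4105  0.052 ] 0.94
side handle [ 0.6339 -0.3185  0.3367] 0.89
side 190 slope -0.057964273970473934 z@.06 [0.05422877 0.05691538]
```

Call:
{"method": "drive_tool", "body": {
  "rows": [
    {"travel": [0,0,-0.5],"roll": 0},
    {"travel": [0,0,-0.5],"roll": 0},
    {"travel": [0,0,-0.5],"roll": 0},
    {"travel": [0,0,0],"roll": 0}
  ]
}}

```text
time_s: 46.85
tcp_pos: [0.6307, -0.3193, 0.2851]
tcp_rot: [-179.4, 0.0, 51.3]
force: [0.4, 0.2, -2.4]
opening: 0.0427
finger_force: 0.0
```

Call:
{"method": "drive_tool", "body": {
  "rows": [
    {"travel": [0,0,0],"roll": 0},
    {"travel": [0,0,0],"roll": 0},
    {"travel": [0,0,0],"roll": 0},
    {"travel": [0,0,0],"roll": 0}
  ],
  "grip": -1,
  "grip_force": 60
}}

```text
time_s: 47.18
tcp_pos: [0.6336, -0.3211, 0.295]
tcp_rot: [179.8, 0.0, 51.3]
force: [-0.9, 1.2, 3.5]
opening: 0.0098
finger_force: 58.5
```

```bash
python3 - <<'E'
from h import *
s=robot.state();t=s['tcp_pos'];e=t[:2]-O;x=e@CX;print(s['time_s'],t,s['opening'],s['force'],x)
from scipy.optimize import brentq
th=brentq(lambda a:(hpos(a)[:2]-O)@CX-x,.8,1.6);print(th,hpos(th)-t)
rows(np.array([hpos(a) for a in np.linspace(th,.02,30)]))
E
```

```text
47.1833 [ 0.63363169 -0.32105923  0.29495237] 0.00980013770147041 [-0.90545473  1.23763687  3.50136631] 0.07032486937785984
1.3992578476459678 [-5.58334335e-05 -6.90224118e-05  3.96456600e-02]
[{"travel": [-0.19, 0.15, -0.03], "roll": 0}, {"travel": [-0.19, 0.16, -0.04], "roll": 0}, {"travel": [-0.19, 0.15, -0.05], "roll": 0}, {"travel": [-0.19, 0.15, -0.07], "roll": 0}, {"travel": [-0.18, 0.15, -0.07], "roll": 0}]
[{"travel": [-0.18, 0.15, -0.09], "roll": 0}, {"travel": [-0.18, 0.14, -0.1], "roll": 0}, {"travel": [-0.17, 0.14, -0.1], "roll": 0}, {"travel": [-0.17, 0.14, -0.12], "roll": 0}, {"travel": [-0.17, 0.13, -0.13], "roll": 0}]
[{"travel": [-0.16, 0.13, -0.14], "roll": 0}, {"travel": [-0.15, 0.12, -0.15], "roll": 0}, {"travel": [-0.15, 0.13, -0.16], "roll": 0}, {"travel": [-0.14, 0.11, -0.16], "roll": 0}, {"travel": [-0.14, 0.11, -0.18], "roll": 0}]
[{"travel": [-0.13, 0.11, -0.18], "roll": 0}, {"travel": [-0.12, 0.1, -0.19], "roll": 0}, {"travel": [-0.12, 0.09, -0.2], "roll": 0}, {"travel": [-0.1, 0.09, -0.21], "roll": 0}, {"travel": [-0.11, 0.08, -0.21], "roll": 0}]
[{"travel": [-0.09, 0.07, -0.22], "roll": 0}, {"travel": [-0.08, 0.07, -0.22], "roll": 0}, {"travel": [-0.08, 0.06, -0.23], "roll": 0}, {"travel": [-0.07, 0.06, -0.23], "roll": 0}, {"travel": [-0.06, 0.05, -0.24], "roll": 0}]
[{"travel": [-0.05, 0.04, -0.24], "roll": 0}, {"travel": [-0.04, 0.03, -0.24], "roll": 0}, {"travel": [-0.03, 0.03, -0.24], "roll": 0}, {"travel": [-0.02, 0.01, -0.25], "roll": 0}]
```

Call:
{"method": "drive_tool", "body": {
  "rows": [
    {"travel": [-0.1,0.08,-0.02],"roll": 0},
    {"travel": [-0.19,0.15,-0.03],"roll": 0},
    {"travel": [-0.19,0.15,-0.04],"roll": 0},
    {"travel": [-0.19,0.15,-0.06],"roll": 0},
    {"travel": [-0.19,0.15,-0.07],"roll": 0}
  ]
}}

```text
time_s: 47.6
tcp_pos: [0.5975, -0.2917, 0.2867]
tcp_rot: [178.4, -0.2, 51.3]
force: [24.1, -14.4, -0.8]
opening: 0.0097
finger_force: 58.6
```

Call:
{"method": "drive_tool", "body": {
  "rows": [
    {"travel": [-0.18,0.15,-0.09],"roll": 0},
    {"travel": [-0.18,0.14,-0.1],"roll": 0},
    {"travel": [-0.17,0.14,-0.1],"roll": 0},
    {"travel": [-0.17,0.14,-0.12],"roll": 0},
    {"travel": [-0.17,0.13,-0.13],"roll": 0}
  ]
}}

```text
time_s: 48.02
tcp_pos: [0.5555, -0.2575, 0.265]
tcp_rot: [178.1, -0.2, 51.3]
force: [17.5, -9.3, 16.4]
opening: 0.01
finger_force: 59.0
```

Call:
{"method": "drive_tool", "body": {
  "rows": [
    {"travel": [-0.16,0.13,-0.14],"roll": 0},
    {"travel": [-0.15,0.12,-0.15],"roll": 0},
    {"travel": [-0.15,0.13,-0.16],"roll": 0},
    {"travel": [-0.14,0.11,-0.16],"roll": 0},
    {"travel": [-0.14,0.11,-0.18],"roll": 0}
  ]
}}

```text
time_s: 48.43
tcp_pos: [0.5178, -0.2269, 0.2284]
tcp_rot: [178.3, -0.1, 51.4]
force: [0.3, 0.9, 39.0]
opening: 0.0103
finger_force: 63.7
```

Call:
{"method": "drive_tool", "body": {
  "rows": [
    {"travel": [0,0,0],"roll": 0},
    {"travel": [0,0,0],"roll": 0}
  ]
}}

```text
time_s: 48.6
tcp_pos: [0.5123, -0.2224, 0.2225]
tcp_rot: [179.4, -0.1, 51.4]
force: [-10.4, 9.2, 21.1]
opening: 0.0096
finger_force: 61.9
```

```bash
python3 - <<'E'
from h import *
s=robot.state();t=s['tcp_pos'];e=t[:2]-O;x=e@CX;print(s['time_s'],t,s['opening'],s['force'],x)
from scipy.optimize import brentq
th=brentq(lambda a:(hpos(a)[:2]-O)@CX-x,.2,1.6);print(th,hpos(th)-t)
rows(np.array([hpos(a) for a in np.linspace(th,.02,15)]))
E
```

```text
48.6 [ 0.51229645 -0.22244568  0.22252873] 0.009637530073520232 [-10.38486865   9.20819512  21.06678372] -0.0860296697894242
0.7266928304536335 [-0.0002824  -0.00034911  0.04016319]
[{"travel": [-0.14, 0.12, -0.19], "roll": 0}, {"travel": [-0.14, 0.11, -0.19], "roll": 0}, {"travel": [-0.13, 0.1, -0.21], "roll": 0}, {"travel": [-0.12, 0.1, -0.21], "roll": 0}, {"travel": [-0.11, 0.09, -0.22], "roll": 0}]
[{"travel": [-0.1, 0.08, -0.23], "roll": 0}, {"travel": [-0.1, 0.08, -0.23], "roll": 0}, {"travel": [-0.08, 0.06, -0.24], "roll": 0}, {"travel": [-0.08, 0.07, -0.25], "roll": 0}, {"travel": [-0.06, 0.05, -0.25], "roll": 0}]
[{"travel": [-0.06, 0.04, -0.25], "roll": 0}, {"travel": [-0.04, 0.04, -0.26], "roll": 0}, {"travel": [-0.04, 0.03, -0.26], "roll": 0}, {"travel": [-0.02, 0.02, -0.26], "roll": 0}]
```

Call:
{"method": "drive_tool", "body": {
  "rows": [
    {"travel": [-0.14,0.12,-0.19],"roll": 0},
    {"travel": [-0.14,0.11,-0.19],"roll": 0},
    {"travel": [-0.13,0.1,-0.21],"roll": 0},
    {"travel": [-0.12,0.1,-0.21],"roll": 0},
    {"travel": [-0.11,0.09,-0.22],"roll": 0}
  ]
}}

```text
time_s: 49.02
tcp_pos: [0.4836, -0.1992, 0.1753]
tcp_rot: [178.9, -0.1, 51.4]
force: [-9.3, 7.2, 39.9]
opening: 0.0099
finger_force: 66.8
```

Call:
{"method": "drive_tool", "body": {
  "rows": [
    {"travel": [-0.1,0.08,-0.23],"roll": 0},
    {"travel": [-0.1,0.08,-0.23],"roll": 0},
    {"travel": [-0.08,0.06,-0.24],"roll": 0},
    {"travel": [0,0,0],"roll": 0},
    {"travel": [-0.08,0.07,-0.15],"roll": 0}
  ]
}}

```text
time_s: 49.43
tcp_pos: [0.4646, -0.1837, 0.1273]
tcp_rot: [179.2, -0.1, 51.4]
force: [2.9, -0.5, 16.5]
opening: 0.0097
finger_force: 65.0
```

Call:
{"method": "drive_tool", "body": {
  "rows": [
    {"travel": [-0.03,0.02,-0.15],"roll": 0},
    {"travel": [-0.03,0.03,-0.15],"roll": 0},
    {"travel": [-0.03,0.02,-0.15],"roll": 0},
    {"travel": [-0.03,0.02,-0.15],"roll": 0},
    {"travel": [0,0,0],"roll": 0}
  ]
}}

```text
time_s: 49.85
tcp_pos: [0.4562, -0.177, 0.0933]
tcp_rot: [179.7, -0.1, 51.3]
force: [3.8, 2.2, -0.2]
opening: 0.0101
finger_force: 65.3
```

```bash
python3 - <<'E'
from h import *
s=robot.state();t=s['tcp_pos'];e=t[:2]-O;x=e@CX;print(s['time_s'],t,s['opening'],s['force'],x)
for a in(.3,.2,.1,.05,0): print(a,hpos(a)-[0,0,.0415])
E
```

```text
49.85 [ 0.45624202 -0.17704384  0.0932565 ] 0.010077594679039214 [ 3.82857611  2.21203987 -0.21353186] -0.1581644292448911
0.3 [ 0.4642402  -0.18414969  0.12944198]
0.2 [ 0.45773519 -0.17888767  0.10475536]
0.1 [ 0.4531788  -0.17520193  0.07935677]
0.05 [ 0.45164634 -0.1739623   0.06646959]
0 [ 0.45061656 -0.17312929  0.0535    ]
```

Call:
{"method": "drive_tool", "body": {
  "rows": [
    {"travel": [-0.03,0.02,-0.16],"roll": 0},
    {"travel": [-0.03,0.02,-0.16],"roll": 0},
    {"travel": [-0.02,0.02,-0.16],"roll": 0},
    {"travel": [-0.02,0.01,-0.16],"roll": 0},
    {"travel": [0,0,-0.1],"roll": 0}
  ]
}}

```text
time_s: 50.27
tcp_pos: [0.4516, -0.1733, 0.0567]
tcp_rot: [179.7, -0.2, 51.3]
force: [0.2, 8.4, 10.1]
opening: 0.01
finger_force: 67.7
```

Call:
{"method": "drive_tool", "body": {
  "rows": [
    {"travel": [0,0,-0.06],"roll": 0},
    {"travel": [0,0,-0.06],"roll": 0},
    {"travel": [0,0,0],"roll": 0}
  ]
}}

```text
time_s: 50.52
tcp_pos: [0.451, -0.1729, 0.0494]
tcp_rot: [179.8, -0.2, 51.3]
force: [2.8, 5.2, 1.2]
opening: 0.0094
finger_force: 66.8
```

Call:
{"method": "drive_tool", "body": {
  "rows": [
    {"travel": [0,0,-0.05],"roll": 0},
    {"travel": [0,0,-0.05],"roll": 0},
    {"travel": [0,0,0],"roll": 0},
    {"travel": [0,0,0],"roll": 0}
  ]
}}

```text
time_s: 50.85
tcp_pos: [0.4509, -0.1727, 0.0451]
tcp_rot: [179.8, -0.2, 51.3]
force: [0.0, 8.2, 8.4]
opening: 0.0098
finger_force: 67.4
```

```bash
python3 - <<'E'
from h import *
P,_=cloud('side');P2,_=cloud('top')
for P in(P,P2):
    D=P[...,:2]-O;X=D@CX;Y=D@CY;Z=P[...,2]
    k=(abs(Y)<.08)&(X>-.09)&(X<.08)&(Z>.1)&(Z<.17);print(k.sum(),np.polyfit(X[k],Z[k],1))
    print(np.median(Z[k&(X<-.07)]),np.median(Z[k&(X>.05)]))
for c in('side','top'):
    for q in('handle','rod_tip','rod_knob'):lm(c,q,1)
    flat(c)
E
```

```text
2065 [0.02788736 0.12764274]
0.1256187380019059 0.12946371592691233
4713 [0.02714312 0.12764432]
0.12543777430113015 0.12964920424690876
side handle [ 0.453  -0.1722  0.0912] 0.8
side rod_tip [ 0.5943 -0.4362  0.0506] 0.93
side rod_knob [ 0.4905 -0.4101  0.0503] 0.62
side 184 slope -0.05101543743066245 z@.06 [0.0547341  0.05746466]
top handle [ 0.4438 -0.3145  0.054 ] 0.22
top rod_tip [ 0.5908 -0.4347  0.0517] 0.8
top rod_knob [ 0.487  -0.4088  0.0507] 0.82
top 112 slope -0.006625928673449243 z@.06 [0.05683456 0.06060566]
```

Call:
{"method": "drive_tool", "body": {
  "rows": [
    {"travel": [0,0,0],"roll": 0},
    {"travel": [0,0,0],"roll": 0},
    {"travel": [0,0,0],"roll": 0},
    {"travel": [0,0,0],"roll": 0}
  ],
  "grip": 0
}}

```text
time_s: 51.68
tcp_pos: [0.449, -0.1735, 0.0432]
tcp_rot: [180.0, 0.0, 51.4]
force: [-0.4, 0.7, 0.8]
opening: 0.0429
finger_force: 0.0
```

Call:
{"method": "drive_tool", "body": {
  "rows": [
    {"travel": [0,0,0.4],"roll": 0},
    {"travel": [0,0,0.8],"roll": 0},
    {"travel": [0,0,0.8],"roll": 0},
    {"travel": [0,0,0.8],"roll": 0},
    {"travel": [-0.6,0.5,0.3],"roll": 0}
  ]
}}

```text
time_s: 52.1
tcp_pos: [0.4241, -0.153, 0.2051]
tcp_rot: [179.2, -0.0, 51.3]
force: [-0.0, 0.4, 2.0]
opening: 0.0423
finger_force: 0.0
```

Call:
{"method": "drive_tool", "body": {
  "rows": [
    {"travel": [0,0,0],"roll": 0},
    {"travel": [0,0,0],"roll": 0},
    {"travel": [0,0,0],"roll": 0},
    {"travel": [0,0,0],"roll": 0},
    {"travel": [0,0,0],"roll": 0}
  ]
}}

```text
time_s: 52.52
tcp_pos: [0.4186, -0.1481, 0.1964]
tcp_rot: [-179.8, 0.0, 51.3]
force: [-0.6, -0.4, 0.1]
opening: 0.0426
finger_force: 0.0
```

```bash
python3 - <<'E'
from h import *
for c in('side','top','wrist'):
    P,_=cloud(c)
    D=P[...,:2]-O;X=D@CX;Y=D@CY;Z=P[...,2]
    k=(abs(Y)<.08)&(X>-.09)&(X<.08)&(Z>.1)&(Z<.17);print(c,k.sum(),np.polyfit(X[k],Z[k],1))
    k=(abs(X+.165)<.015)&(abs(Y)<.04)&(Z>.08)&(Z<.12);print('bar top',np.percentile(Z[k],90) if k.any() else 0)
    for q in('handle','rod_tip','rod_knob'):lm(c,q,1)
snap('side','s21.png')
E
```

```text
side 2079 [0.00812954 0.12940889]
bar top 0.10010500130501164
side handle [ 0.4498 -0.1734  0.0954] 0.73
side rod_tip [ 0.5934 -0.4364  0.0525] 0.69
side rod_knob [ 0.4898 -0.4104  0.0497] 0.79
top 4702 [0.00836456 0.12941312]
bar top 0.1032290663715263
top handle [ 0.4478 -0.1734  0.0921] 0.92
top rod_tip [ 0.5899 -0.436   0.0533] 0.72
top rod_knob [ 0.4895 -0.408   0.0525] 0.95
wrist 32569 [0.00542617 0.13069999]
bar top 0.10110807463653713
wrist handle [ 0.4518 -0.1727  0.0942] 0.81
wrist rod_knob [ 0.4905 -0.4086  0.0487] 0.62
```

View pics/s21.png

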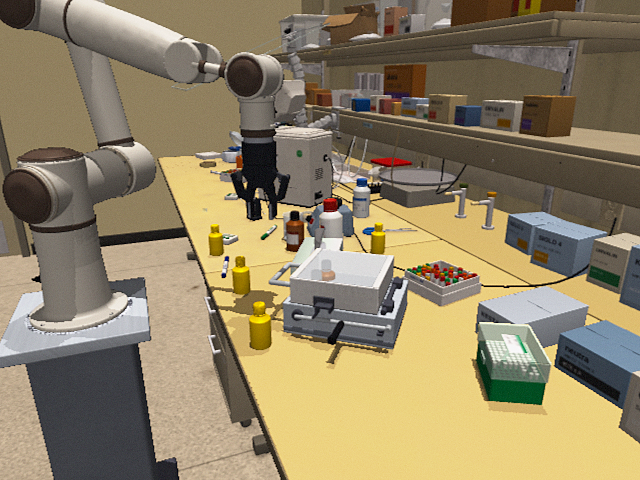

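```bash
python3 -c "
from h import *
print(robot.finish_job())"
```

```text
the job is handed in; nothing more can be done
None
```

The job is handed in, though no verdict came back. The three amber bottles were seated in their wells, the rod is back down flat, and the hood is shut with nothing touching it.

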